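# Turn the plaster mould over and clamp it in the vise

## Task

The rectangular plaster mould lies on the bench with its hollows face down. Turn it over and lay it flat, hollows up, on the bed of the vise between the jaws, about centred on them; plaster chips, so do not drop it or let it topple over. Then crank the vise handle until the sliding jaw grips the mould firmly, let go, and leave the other things where they are.

Things in the scene. Friction and masses are not known exactly. Their poses are not given: they have to be found in the camera images.
- mould: white plaster block 100 x 60 x 30 mm, about 0.22 kg. Origin at the block's centre; x along the length, y along the 60 mm width, z out of the face with two round hollows (46 and 30 mm across, 14 mm deep); its other face is plain. At the start z points down, the plain face is up. It can stand on its 60 x 30 mm ends.
- vise: steel machine vise, fixed, on a wooden riser board 120 x 180 x 30 mm. Origin on the bench under the middle of the fully open gap; x along the jaws, y along the screw towards the crank. Jaws: 70 mm wide (x), 22 thick, rising 15 above the bed. Fixed jaw's face at y = -43 mm. Screw axis at x = 0, z = 60 mm; a nut block at y = 79 to 95 mm rises to z = 70 mm.
- vise_bed (a point): middle of the flat bed on which the mould is to lie, in the middle of the fully open gap, 50 mm above the bench (jaw tops: 65 mm); the bed is 66 mm wide along the jaws
- vise_jaw: sliding jaw, 70 x 22 x 15 mm. Origin at the middle of the lower edge of its gripping face, on the bed; axes as the vise's. Fully open this face is at y = +43 mm of the vise (86 mm gap); it moves towards -y as it closes, down to a 54 mm gap. It starts 0 to 12 mm closed.
- crank (a joint): crank angle: 0 = fully open, handle straight up; range 0 to 6.7 rad, growing as the vise closes, 30 mm of jaw travel per turn (4.77 mm per rad). Handle centre in the vise's frame: x = -32 sin(angle), y = 144, z = 60 + 32 cos(angle) mm, so from the top it goes first towards -x. It stays where it is left.
- crank_handle (a point): centre of the crank's freely spinning wooden handle, a level cylinder 18 mm across and 46 mm long, parallel to the screw, sticking out away from the vise. The crank arm's outer face is 9 mm from the handle's inner end.
- disc_mould: bystander: round plaster mould, 92 mm across, 26 mm high, lying on the bench; origin at the centre of its underside
- bowl: bystander: white bowl, 90 mm across, 48 mm high; origin at the centre of its underside
- brush: bystander: brush lying on the bench along its own x; origin on its underside
Mind the look-alikes: they are no part of the job. Leave any orange or red look-alike of the mould alone.

How it is judged:
On the way:
1. the mould lies flat on the bed between the jaws with its hollows up (angle between mould's own z axis and vertical below 0.1 rad and z of mould in the frame of vise between 0.061 and 0.07 m and x of mould in the frame of vise between -0.03 and 0.03 m and y of mould in the frame of vise between -0.02 and 0.02 m), for 0.2 s.
At the end, for the whole second after the job is handed in: The mould lies flat (within 0.1 rad) on the vise bed with its hollows up, its centre within 30 mm of the jaws' middle along them, between the jaws and pressed by the sliding jaw with more than 3 N, at rest with the crank still; the disc mould, bowl and brush are within 30 mm of where they were (all of step 1 and contact force between vise_jaw and mould above 3 N and linear speed of mould below 0.02 m/s and velocity of joint crank between -0.1 and 0.1 rad/s and distance of each of disc_mould, bowl, brush from where it was at the start of the episode below 0.03 m); the robot touches nothing.
It fails at once if the mould is dropped (faster than 1.2 m/s) (linear speed of mould above 1.2 m/s).
It fails at once if the mould topples over (turns faster than 10 rad/s) (angular speed of mould above 10 rad/s).
It fails at once if a bystander is moved more than 40 mm (distance of any of disc_mould, bowl, brush from where it was at the start of the episode above 0.04 m).
It also fails if it takes over 72 s, if anything falls off the work surface, if the arm or the gripper's body presses on something with over 40 N, if the wrist force passes 120 N, or if a joint passes its speed limit or range.

## Robot

A 6-joint arm with a two-finger parallel gripper is mounted at the origin on the work surface. World frame = base frame: x ahead of the robot, y to its left, z up, the work surface at z = 0. Lengths are in m, angles in rad, forces in N, time in s.
With the tool pointing down it reaches from about 0.375 to 0.9 m from the base axis. Payload 3.1 kg.
Tool frame: the origin (TCP) lies where the fingers leave the gripper's body, on its centre line; the fingertips stand manip.tip_reach ahead of it and the grasp point (between the pads) lies 54 mm ahead of it (manip.tip_reach is the distance from the TCP to the fingertips, in m); z points along the fingers, y is the direction in which the jaws open and shut (so a half turn about z gives the same grasp; the last joint's range is limited). The gripper opens to 85 mm and grips with 20 to 120 N. Pads are 22 mm wide; open, the fingers measure 114 mm over their backs; the gripper's body (76 mm by 85 mm) begins 54 mm behind the grasp point. The pads swing forward as they close: fully open they stand 13 mm farther back than shut.
Start: joints at [1.06, 0.527, 1.433, -0, 1.181, -0.178], TCP at [0.204, 0.591, 0.304] pointing down, gripper open.
Joint ranges: [-3.08, 3.08], [-0.75, 2.2], [0.22, 2.44], [-1.43, 4.57], [0, 2.65], [-2.85, 2.85]. Speed limits (rad/s): [2.79, 2.79, 3.14, 3.14, 3.14, 3.14].

## Interface

Orientations are given as a unit quaternion [x, y, z, w].
In Python, from station import manip, cams, order gives the robot as it stands. The module is installed in compiled form; this text tells all that it offers.
- The arm moves only by the tool drive_tool, never from a script. Its arguments are lists of equal length, an entry for each row: "linear": the shift along the tool's x, y, z in mm, a list of three; "rot": the turn, a rotation vector about the tool's x, y, z in degrees, a list of three; "hand": the finger opening in mm, from 0 to 85.4. A call has 1 to 20 rows; each row shifts and turns the pose as measured when the row begins, along the tool's axes as they then stand; what a row does not reach is not made up. A row lasts 1/12 s, in which the tool goes at most 41.7 mm and 7.16 degrees, less where a joint would pass 70% of its speed; a pose out of reach is approached as far as the arm can. A call with a gripper value outside its range is refused whole. The fingers move at their own pace and stop on an object; "force" is the grip in N (left out, the last holds). Time passes only in rows, so rows that do not move let the fingers close. It gives the time, the measured TCP pose, the force and the opening at its end, in the units of the state.
- manip.sense(): the state, without advancing time (a new reading comes with each control period).
- cams.snapshot(name): name is "side" or "top" or "wrist"; returns the picture (420x560x3 uint8, red, green, blue); there is no depth.
- cams.camera_model(name): a dict with "vfov" (degrees; the focal length in pixels is half the picture's height over the tangent of half this angle, whatever the lens; pixels are square), "cx", "cy" (the principal point, pixels), "rvec" (rotation vector, rad) and "tvec" (3), from world to camera coordinates, as OpenCV has them. Camera axes: x right, y down, z forward; pixel columns grow to the right and rows downward; lengths in m; the calibration is good to about 2 mm. A picture is of the moment at which its call begins: read the wrist's pose just before it. camera_model takes no time and is no camera call; for the wrist camera it gives the pose at the moment of the call.
- order.sign_off(): hands the job in, once; it reports no verdict.
Trained networks look in the newest picture that a camera, given by its name, has taken for a name from the list of things; names that differ only in an ending like _2 or _b are one class to them, and where a whole thing is asked for, a point or a joint stands for the part that bears it (a point fixed in the world has none). Each returns a list of dicts, best first, with "score" (0 to 1); they miss things now and then, are a little off and sometimes report something else, mostly with a low value. They report only what shows in the picture. A call takes as long as a camera call. They do not tell look-alikes from the thing itself.
- cams.regions_of(label, camera): "pixels" (420x560 bool, what is visible of it) and "rect" ([left, top, right, bottom] in pixels, round what is visible of it).
- cams.spot_point(label, camera): "at" ([column, row] in pixels: a listed point, or the origin of a listed thing).
The state is a dict: "t": time; "q": joint angles; "qd": joint speeds; "tau": joint torques, N m; "tcp_pos": TCP position; "tool_rot": TCP orientation; "force": force on the tool from outside, world axes, zero at the start; "ft_torque": the same for the moment, N m; "finger_gap": opening from 0.0 (shut) to 1.0 (fully open).
Only numpy, scipy, OpenCV 4.12 (cv2) and the standard library are available. Lean on these libraries where they do the work, as an engineer would, in place of code of your own. Each camera call takes 0.05 s, during which the arm holds its last target. There are 200 camera calls.

## Working session

There is one attempt and no reset: what is moved stays moved. The work goes in short steps, Python scripts to look and compute and a tool call to move; the robot and the scene stay as the last step left them, time stands still between calls to the robot, and variables do not carry over. Pictures are saved under pics/ and viewed, about 8 in all and at most 12, crops included, and the job is handed in when it is done.

Besides the shell and the picture viewer there is one more tool, called after "Emit:" in YAML: its name, and indented under it one key for each argument. drive_tool: Moves the arm, as the interface text tells. Its arguments: {"type":"object","properties":{"linear":{"type":"array","items":{"type":"array","items":{"type":"number"}}},"rot":{"type":"array","items":{"type":"array","items":{"type":"number"}}},"hand":{"type":"array","items":{"type":"number"}},"force":{"type":"number"}},"required":["linear","rot","hand"]}

```bash
mkdir -p pics; cat > h.py <<'E'
import numpy as np, cv2
from scipy.spatial.transform import Rotation as R
from station import manip, cams, order
def cm(n):
    m=cams.camera_model(n); f=210/np.tan(np.radians(m['vfov'])/2)
    K=np.array([[f,0,m['cx']],[0,f,m['cy']],[0,0,1]])
    return K,cv2.Rodrigues(np.array(m['rvec'],float))[0],np.array(m['tvec'],float),m
def ray(n,px):
    K,Rm,t,_=cm(n); return -Rm.T@t, Rm.T@np.linalg.solve(K,[px[0],px[1],1])
def onz(n,px,z):
    c,d=ray(n,px); return c+d*(z-c[2])/d[2]
def proj(n,P):
    K,Rm,t,m=cm(n); p=(np.atleast_2d(P)@Rm.T+t)@K.T; return p[:,:2]/p[:,2:]
def save(n,name):
    im=cams.snapshot(n); cv2.imwrite('pics/'+name,im[:,:,::-1]); return im
E
python3 - <<'E'
from h import *
np.set_printoptions(precision=3,suppress=True)
a=save('top','t0.png');b=save('side','s0.png')
cv2.imwrite('pics/m0.png',cv2.resize(np.hstack([a,b])[:,:,::-1],(800,300)))
print(manip.tip_reach, manip.sense()); print(cm('top')[3],cm('side')[3],cm('wrist')[3])
H={'mould':.015,'vise':0,'vise_bed':.05,'vise_jaw':.05,'crank_handle':.08,'disc_mould':0,'bowl':0,'brush':0}
for n in ('top','side'):
  for l,z in H.items():
    print(n,l,[(round(d['score'],2),np.round(d['at']),onz(n,d['at'],z)) for d in cams.spot_point(l,n)[:4]])
E
```

```text
0.0726 {'t': 0.1, 'q': array([ 1.059,  0.528,  1.434,  0.   ,  1.181, -0.179]), 'qd': array([ 0.001, -0.003, -0.003,  0.   , -0.001,  0.   ]), 'tau': array([  0.   , -44.331, -17.859,  -0.   ,   0.004,   0.   ]), 'tcp_pos': array([0.204, 0.59 , 0.303]), 'tool_rot': array([ 0.166,  0.986, -0.001, -0.   ]), 'force': array([-1.302,  0.597, -0.911]), 'ft_torque': array([0.012, 0.002, 0.001]), 'finger_gap': 1.0011581912317284}
{'vfov': 55.49135445872851, 'cx': 276.73631826381074, 'cy': 208.87251755964323, 'rvec': array([ 2.155, -2.2  ,  0.092]), 'tvec': array([-0.079,  0.564,  0.962])} {'vfov': 45.128377933283076, 'cx': 277.2548914227981, 'cy': 212.7469677850328, 'rvec': array([ 0.042, -2.788,  1.376]), 'tvec': array([0.569, 0.112, 1.165])} {'vfov': 70.70039888662596, 'cx': 279.7896717367164, 'cy': 212.83863730945532, 'rvec': array([-2.345, -1.671, -0.258]), 'tvec': array([-0.623, -0.038,  0.379])}
top mould [(0.92, array([286., 214.]), array([ 0.548, -0.114,  0.015])), (0.76, array([295., 290.]), array([ 0.362, -0.131,  0.015])), (0.56, array([312., 147.]), array([ 0.719, -0.181,  0.015]
[... 836 characters left out ...]
6, array([362., 216.]), array([ 0.358, -0.143,  0.015])), (0.81, array([286., 224.]), array([ 0.552, -0.108,  0.015])), (0.61, array([223., 205.]), array([ 0.719, -0.187,  0.015]))]
side vise [(0.87, array([261., 282.]), array([0.603, 0.08 , 0.   ]))]
side vise_bed [(0.56, array([261., 265.]), array([0.601, 0.078, 0.05 ]))]
side vise_jaw [(0.93, array([260., 276.]), array([0.6 , 0.11, 0.05]))]
side crank_handle [(0.86, array([274., 307.]), array([0.565, 0.224, 0.08 ]))]
side disc_mould [(0.93, array([196., 250.]), array([ 0.766, -0.027,  0.   ]))]
side bowl [(0.85, array([322., 168.]), array([ 0.453, -0.395,  0.   ]))]
side brush [(0.67, array([266., 162.]), array([ 0.621, -0.424,  0.   ]))]
```

View pics/t0.png

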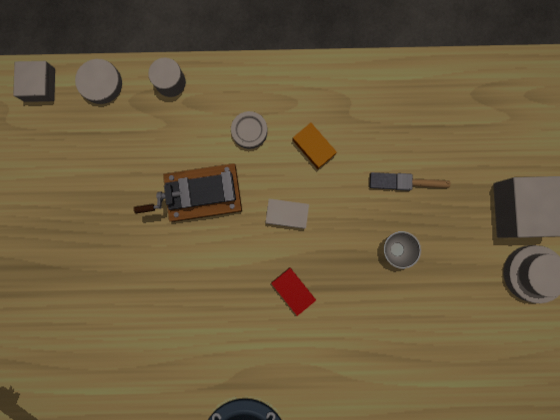

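View pics/s0.png

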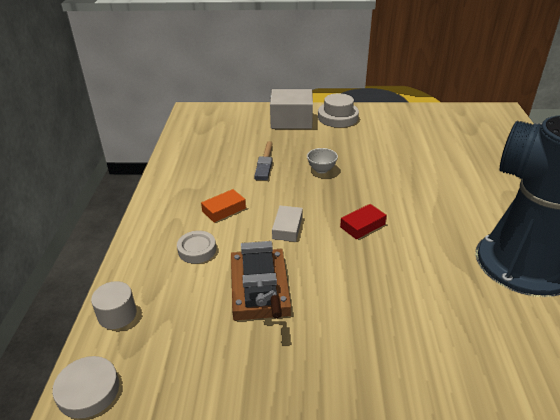

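Three candidates for the mould: orange (top 312,147), red (295,290), and white (286,214). Only the white one is plaster with its plain face up, so it is the target. The vise is at (205,192) with the crank handle at (145,209). Next I'll measure these more exactly and confirm in a crop.

```bash
cat > m1.py <<'E'
from h import *
from scipy.optimize import least_squares
np.set_printoptions(precision=4,suppress=True)
a=cams.snapshot('top'); 
r=[x for x in cams.regions_of('mould','top') if 255<x['rect'][0]<280 and x['rect'][1]<230][0]
hd=cams.regions_of('crank_handle','top'); vi=cams.regions_of('vise','top'); pv=cams.spot_point('crank_handle','top')
print([ (x['rect'],x['score']) for x in vi],[ (x['rect'],x['score']) for x in hd])
b=cams.snapshot('side'); rs=[x for x in cams.regions_of('mould','side') if 265<x['rect'][0]<285][0]
sv=cams.spot_point('crank_handle','side')
# mould pose: fit box silhouette to both masks' hulls
def hull(m):
    c=max(cv2.findContours(m.astype('uint8'),0,2)[0],key=cv2.contourArea); return c[:,0,:].astype(float)
def sil(n,p,size):
    c,s=np.cos(p[2]),np.sin(p[2]); B=np.array([[i,j,k] for i in(-.5,.5) for j in(-.5,.5) for k in(0,1)])*size
    P=np.c_[p[0]+c*B[:,0]-s*B[:,1],p[1]+s*B[:,0]+c*B[:,1],B[:,2]]
    return cv2.convexHull(proj(n,P).astype(np.float32))
hs={'top':hull(r['pixels']),'side':hull(rs['pixels'])}
def res(p,size=(.1,.06,.03)):
    return np.concatenate([[cv2.pointPolygonTest(sil(n,p,np.array(size)),tuple(map(float,q)),True)-.3 for q in h] for n,h in hs.items()])
f=least_squares(res,[.55,-.111,-1.4],x_scale=[.01,.01,.1],diff_step=1e-3); print('mould',f.x,'rms',np.sqrt(np.mean(f.fun**2)))
# vise board by colour in top
hsv=cv2.cvtColor(a,cv2.COLOR_RGB2HSV); print('board hsv',hsv[185,170],hsv[170,200],hsv[216,185],'wood',hsv[230,210])
# handle triangulation
for q in pv[:2]:
  for s in sv[:1]:
    c1,d1=ray('top',q['at']);c2,d2=ray('side',s['at'])
    k=np.linalg.lstsq(np.c_[d1,-d2],c2-c1,rcond=None)[0]; print('handle',c1+k[0]*d1,c2+k[1]*d2,q['at'],s['at'])
K,Rm,t,_=cm('wrist'); S=manip.sense(); T=R.from_quat(S['tool_rot']).as_matrix()
print('cam in tool',T.T@(-Rm.T@t-S['tcp_pos']), 'cam z in tool',T.T@Rm.T[:,2])
cv2.imwrite('pics/c1.png',np.vstack([cv2.resize(a[150:240,125:325],(800,360),interpolation=2),cv2.resize(b[190:330,220:320],(300,240))[:, :].repeat(1,0) if 0 else cv2.copyMakeBorder(cv2.resize(b[195:330,220:350],(231,240),interpolation=2),0,0,0,569,0)])[:,:,::-1])
E
python3 m1.py
```

```text
Traceback (most recent call last):
  File "m1.py", line 5, in <module>
    r=[x for x in cams.regions_of('mould','top') if 255<x['rect'][0]<280 and x['rect'][1]<230][0]
      ~~~~~~~~~~~~~~~~~~~~~~~~~~~~~~~~~~~~~~~~~~~~~~~~~~~~~~~~~~~~~~~~~~~~~~~~~~~~~~~~~~~~~~~~^^^
IndexError: list index out of range
```

```bash
python3 - <<'E'
s=open('m1.py').read()
i=s.index('r=[x for'); j=s.index('\n',i)
s=s[:i]+'''def white(im,x0,y0,x1,y1):
    h=cv2.cvtColor(im,cv2.COLOR_RGB2HSV); m=np.zeros(im.shape[:2],bool); m[y0:y1,x0:x1]=(h[y0:y1,x0:x1,1]<70)&(h[y0:y1,x0:x1,2]>60); return m
r={'pixels':white(a,258,192,320,240)}'''+s[j:]
i=s.index('rs=[x for'); j=s.index('\n',i)
s=s[:i]+"rs={'pixels':white(b,265,200,310,242)}; print(r['pixels'].sum(),rs['pixels'].sum())"+s[j:]
open('m1.py','w').write(s)
E
python3 m1.py
```

```text
[([136.7, 166.5, 239.5, 220.1], 0.97)] [([133.4, 194.1, 164.0, 213.4], 0.61)]
1010 876Traceback (most recent call last):
  File "m1.py", line 22, in <module>
    f=least_squares(res,[.55,-.111,-1.4],x_scale=[.01,.01,.1],diff_step=1e-3); print('mould',f.x,'rms',np.sqrt(np.mean(f.fun**2)))
    return func(*args, **kwargs)
    result = trf(vector_fun.fun, vector_fun.jac, x0, f0, J0, lb, ub, ftol, xtol,
                 gtol, max_nfev, x_scale, loss_function, tr_solver,
                 tr_options.copy(), verbose, callback=callback_wrapped)
    return trf_no_bounds(
        fun, jac, x0, f0, J0, ftol, xtol, gtol, max_nfev, x_scale,
        loss_function, tr_solver, tr_options, verbose, callback=callback)
    J = jac(x)
    self._update_jac()
    ~~~~~~~~~~~~~~~~^^
    self.J = self.jac_wrapped(xp_copy(self.x), f0=self.f)
             ~~~~~~~~~~~~~~~~^^^^^^^^^^^^^^^^^^^^^^^^^^^^
    J, dct = approx_derivative(
             ~~~~~~~~~~~~~~~~~^
        self.fun,
        ^^^^^^^^^
    ...<2 lines>...
        **self.finite_diff_options,
        ^^^^^^^^^^^^^^^^^^^^^^^^^^^
    )
    ^
    J, _n
[... 601 characters left out ...]
.kwargs)
           ~~~~~~^^^^^^^^^^^^^^^^^^^^^^^^^^^^^^
  File "m1.py", line 21, in res
    return np.concatenate([[cv2.pointPolygonTest(sil(n,p,np.array(size)),tuple(map(float,q)),True)-.3 for q in h] for n,h in hs.items()])
                                                 ~~~^^^^^^^^^^^^^^^^^^^^
  File "m1.py", line 18, in sil
    return cv2.convexHull(proj(n,P).astype(np.float32))
                          ~~~~^^^^^
  File "h.py", line 13, in proj
    K,Rm,t,m=cm(n); p=(np.atleast_2d(P)@Rm.T+t)@K.T; return p[:,:2]/p[:,2:]
             ~~^^^
  File "h.py", line 5, in cm
    m=cams.camera_model(n); f=210/np.tan(np.radians(m['vfov'])/2)
ValueError: time passes only in moves, steps and waits
```

```bash
sed -i 's/^def cm/from functools import lru_cache\n@lru_cache\ndef cm/' h.py; python3 m1.py
```

```text
[([134.9, 164.6, 240.8, 223.8], 0.74)] [([134.2, 193.0, 165.6, 213.5], 0.48)]
1009 872
mould [ 0.5499 -0.1149 -1.7056] rms 0.6336789740754799
board hsv [150   9  27] [ 13 180  98] [ 14 179  94] wood [ 19 118 121]
handle [0.5657 0.2262 0.0834] [0.5697 0.2261 0.0837] [140.4, 207.9] [271.8, 306.5]
cam in tool [ 0.0781 -0.0009 -0.0689] cam z in tool [-0.303   0.0011  0.953 ]
```

View pics/c1.png

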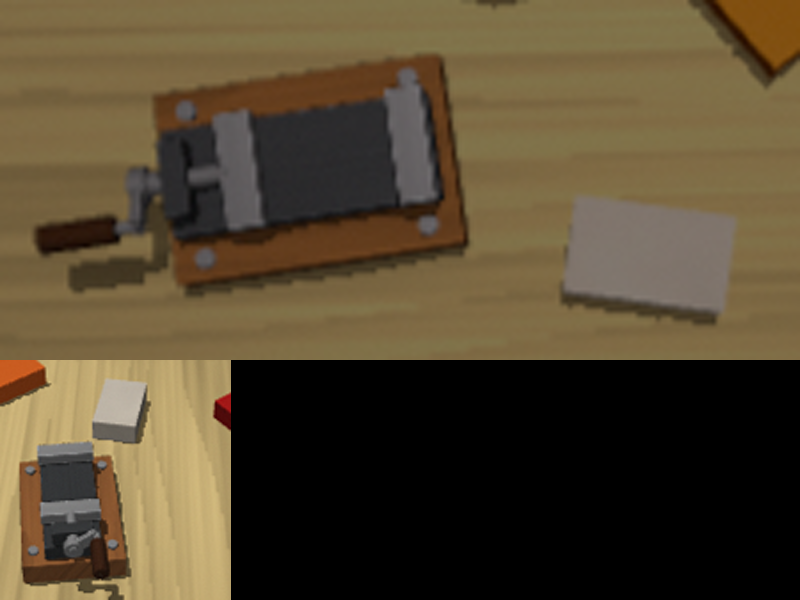

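```bash
cat > m2.py <<'E'
from h import *
from scipy.optimize import least_squares
np.set_printoptions(precision=4,suppress=True)
C={'top':np.array([[155,95],[440,55],[467,243],[188,288]])/4+[125,150]}
W=np.array([onz('top',p,.03) for p in C['top']]); print(W)
print('edges',[np.linalg.norm(W[i]-W[(i+1)%4]) for i in range(4)],'mean',W.mean(0))
y=(W[0]-W[1]+W[3]-W[2]); print('yaw of y from worldy',np.degrees(np.arctan2(-y[0],y[1])))
# fit silhouette of board (riser) by colour in both views
a=cams.snapshot('top');b=cams.snapshot('side')
def br(im,x0,y0,x1,y1):
    h=cv2.cvtColor(im,cv2.COLOR_RGB2HSV).astype(int); m=np.zeros(im.shape[:2],np.uint8)
    q=h[y0:y1,x0:x1]; m[y0:y1,x0:x1]=(q[...,0]<16)&(q[...,1]>150)&(q[...,2]>50); return m
def clean(m): return cv2.morphologyEx(m,cv2.MORPH_OPEN,np.ones((3,3)))
hs={}
for n,m in (('top',br(a,160,155,250,230)),('side',br(b,225,240,300,322))):
    p=np.argwhere(clean(m))[:,::-1].astype(np.float32); hs[n]=cv2.convexHull(p)[:,0,:]; print(n,len(p),p.min(0),p.max(0))
def sil(n,p):
    c,s=np.cos(p[2]),np.sin(p[2]); B=np.array([[i,j,k] for i in(-.06,.06) for j in(-.09,.09) for k in(0,.03)])
    y0=p[3]; return cv2.convexHull(proj(n,np.c_[p[0]+c*B[:,0]-s*(B[:,1]),p[1]+s*B[:,0]+c*(B[:,1]),B[:,2]]).astype(np.float32))
def res(p): return np.concatenate([[cv2.pointPolygonTest(sil(n,np.r_[p,0]),tuple(map(float,q)),True)-.3 for q in h] for n,h in hs.items()])
f=least_squares(res,[.6,.09,.13],x_scale=[.01,.01,.1],diff_step=1e-3,loss='soft_l1'); print('board centre',f.x,np.sqrt(np.mean(f.fun**2)))
ax=np.array([np.cos(f.x[2]),np.sin(f.x[2])]);ay=np.array([-ax[1],ax[0]])
for l,z,Ls in (('vise_bed',.05,''),('vise_jaw',.05,'')):
  for n in('top','side'):
    for d in cams.spot_point(l,n)[:1]:
      w=onz(n,d['at'],z); print(l,n,w,'in board',(w[:2]-f.x[:2])@np.c_[ax,ay])
h=np.array([.5677,.2262]); print('handle in board',(h-f.x[:2])@np.c_[ax,ay])
# fixed jaw front upper edge & sliding jaw edges in crop
for nm,p in {'fix l':(387,92),'fix r':(402,203),'slide front l':(250,110),'slide front r':(265,222)}.items():
    w=onz('top',np.array(p)/4+[125,150],.065); print(nm,(w[:2]-f.x[:2])@np.c_[ax,ay])
E
python3 m2.py
```

```text
[[ 0.6544  0.1874  0.03  ]
 [ 0.6758  0.0108  0.03  ]
 [ 0.5586 -0.0044  0.03  ]
 [ 0.5345  0.1667  0.03  ]]
edges [np.float64(0.1779128340195364), np.float64(0.11824009713859158), np.float64(0.17287713800407314), np.float64(0.12172880287829213)] mean [0.6058 0.0901 0.03  ]
yaw of y from worldy 7.463924928604444
top 1276 [164. 164.] [241. 220.]
side 1666 [231. 249.] [290. 319.]
board centre [0.6067 0.0943 0.1429] 0.5696398541899151
vise_bed top [0.6043 0.0778 0.05  ] in board [-0.0047 -0.0159]
vise_bed side [0.602  0.0886 0.05  ] in board [-0.0055 -0.005 ]
vise_jaw top [0.6019 0.1271 0.05  ] in board [-0.0001  0.0332]
vise_jaw side [0.5973 0.1191 0.05  ] in board [-0.0058  0.0259]
handle in board [-0.0198  0.1361]
fix l [ 0.032  -0.0604]
fix r [-0.0352 -0.0592]
slide front l [0.0346 0.0218]
slide front r [-0.0332  0.0227]
```

The crop confirms the white block with its plain face up. The measured vise and mould sizes agree with those given. Vise origin is about (0.609, 0.078) with yaw 8.2°, the gap is about 82 mm, and the crank is at about 0.75 rad. Next is a row planner.

```bash
cat > plan.py <<'E'
import sys
from h import *
from scipy.optimize import least_squares
def Rt(az,tilt=0):
    a=np.radians(az); x=np.array([np.cos(a),np.sin(a),0]); z=np.array([0,0,-1.]); 
    return np.c_[x,np.cross(z,x),z]@R.from_euler('y',tilt,degrees=True).as_matrix()
def plan(P,az,tilt=0,n=0):
    "TCP target (m), azimuth of tool x when down, tilt about tool y (deg) -> constant row"
    S=manip.sense(); R0=R.from_quat(S['tool_rot']); w=(R0.inv()*R.from_matrix(Rt(az,tilt))).as_rotvec(degrees=True)
    d=np.array(P)-S['tcp_pos']; N=n or int(max(np.ceil(np.linalg.norm(d)*1000/38),np.ceil(np.linalg.norm(w)/6.8),1))
    A=sum((R0*R.from_rotvec(w*k/N,degrees=True)).as_matrix() for k in range(N)); v=np.linalg.solve(A,d)*1000
    print('N',N,'linear',np.round(v,1),'rot',np.round(w/N,2),'| tcp',np.round(S['tcp_pos'],4),'q',np.round(np.degrees(S['q'])),'t',round(S['t'],2),'F',np.round(S['force'],1),'gap',round(S['finger_gap']*85.4,1))
if __name__=='__main__':
    a=[float(x) for x in sys.argv[1:]]; plan(a[:3],*a[3:5],n=int(a[5]) if len(a)>5 else 0)
E
python3 plan.py .55 -.115 .2 82.3 0
```

```text
N 21 linear [-40.2  -5.2   4.9] rot [ 0.   -0.    3.74] | tcp [0.2041 0.5907 0.3039] q [ 61.  30.  82.   0.  68. -10.] t 1.9 F [ 1.1 -0.2 -0.2] gap 85.2
```

Emit:
drive_tool:
  linear:
    - [-40.2,-5.2,4.9]
    - [-40.2,-5.2,4.9]
    - [-40.2,-5.2,4.9]
    - [-40.2,-5.2,4.9]
    - [-40.2,-5.2,4.9]
    - [-40.2,-5.2,4.9]
    - [-40.2,-5.2,4.9]
    - [-40.2,-5.2,4.9]
    - [-40.2,-5.2,4.9]
    - [-40.2,-5.2,4.9]
    - [-40.2,-5.2,4.9]
    - [-40.2,-5.2,4.9]
    - [-40.2,-5.2,4.9]
    - [-40.2,-5.2,4.9]
    - [-40.2,-5.2,4.9]
    - [-40.2,-5.2,4.9]
    - [-40.2,-5.2,4.9]
    - [-40.2,-5.2,4.9]
    - [-40.2,-5.2,4.9]
    - [-40.2,-5.2,4.9]
  rot:
    - [0,0,3.74]
    - [0,0,3.74]
    - [0,0,3.74]
    - [0,0,3.74]
    - [0,0,3.74]
    - [0,0,3.74]
    - [0,0,3.74]
    - [0,0,3.74]
    - [0,0,3.74]
    - [0,0,3.74]
    - [0,0,3.74]
    - [0,0,3.74]
    - [0,0,3.74]
    - [0,0,3.74]
    - [0,0,3.74]
    - [0,0,3.74]
    - [0,0,3.74]
    - [0,0,3.74]
    - [0,0,3.74]
    - [0,0,3.74]
  hand: [85,85,85,85,85,85,85,85,85,85,85,85,85,85,85,85,85,85,85,85]

```text
t: 3.57
tcp_pos: [0.5605, -0.0818, 0.2023]
tool_rot: [0.746, 0.665, 0.013, 0.004]
force: [0.8, -0.6, 0.5]
finger_gap: 0.998
```

```bash
python3 plan.py .55 -.115 .2 82.3 0
```

```text
N 1 linear [-34.3  -6.7   1.6] rot [ 1.35 -0.86  1.13] | tcp [ 0.5605 -0.0818  0.2023] q [-20.  33.  97.   2.  49. -14.] t 3.57 F [ 0.8 -0.6  0.5] gap 85.2
```

Emit:
drive_tool:
  linear:
    - [-34,-6.7,1.6]
    - [0,0,0]
  rot:
    - [1.35,-0.86,1.13]
    - [0,0,0]
  hand: [85,85]

```text
t: 3.73
tcp_pos: [0.5493, -0.1236, 0.1992]
tool_rot: [0.756, 0.654, -0.001, 0.001]
force: [-0.4, 1.1, 0.1]
finger_gap: 0.995
```

```bash
cat > m3.py <<'E'
from h import *
from plan import plan
from scipy.optimize import least_squares
np.set_printoptions(precision=4,suppress=True)
a=save('wrist','w1.png'); S=manip.sense()
h=cv2.cvtColor(a,cv2.COLOR_RGB2HSV); m=((h[...,1]<70)&(h[...,2]>60)).astype(np.uint8); m=cv2.morphologyEx(m,cv2.MORPH_OPEN,np.ones((5,5)))
q0=proj('wrist',[[.55,-.115,.03]])[0]; n,l,st,_=cv2.connectedComponentsWithStats(m); k=l[int(q0[1]),int(q0[0])]; print(q0,k,st[k])
hu=cv2.convexHull(np.argwhere(l==k)[:,::-1].astype(np.float32))[:,0]
def sil(p):
    c,s=np.cos(p[2]),np.sin(p[2]); B=np.array([[i,j,z] for i in(-.05,.05) for j in(-.03,.03) for z in(0,.03)])
    return cv2.convexHull(proj('wrist',np.c_[p[0]+c*B[:,0]-s*B[:,1],p[1]+s*B[:,0]+c*B[:,1],B[:,2]]).astype(np.float32))
f=least_squares(lambda p:[cv2.pointPolygonTest(sil(p),tuple(map(float,q)),True)-.3 for q in hu],[.55,-.115,-1.7],x_scale=[.01,.01,.1],diff_step=1e-3,loss='soft_l1'); print('mould',f.x,np.degrees(f.x[2])%180,np.sqrt(np.mean(f.fun**2)))
cv2.polylines(a,[np.int32(sil(f.x))],1,(255,0,0)); cv2.imwrite('pics/w1f.png',a[:,:,::-1])
plan([.55,-.115,.2],82.3,0)
E
python3 m3.py
```

```text
[279.7307 206.6428] 5 [ 243  140   75  118 8367]
mould [ 0.55   -0.1127 -1.7302] 80.86916691506406 0.17054759578536335
N 1 linear [ 6.5 -0.6 -0.7] rot [ 0.04  0.07 -0.55] | tcp [ 0.5497 -0.1216  0.1993] q [-24.  34.  97.  -0.  50. -16.] t 3.78 F [ 0.6 -0.2 -0.8] gap 84.9
```

View pics/w1f.png

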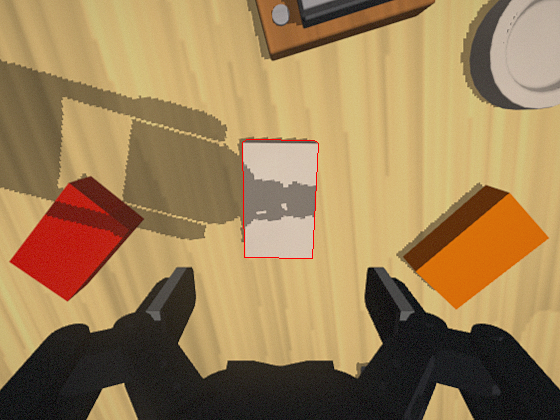

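The wrist fit is tight at 0.17 px: mould centre (0.550, -0.113), long axis at 80.9°. I'll approach tilted by -15° and 12 mm off centre.

```bash
python3 plan.py .5568 -.0704 .130 80.9 -15
```

```text
N 3 linear [19.2 -0.2 21.6] rot [ 0.05 -4.98  0.28] | tcp [ 0.5497 -0.1216  0.1993] q [-24.  34.  97.  -0.  50. -16.] t 3.78 F [ 0.6 -0.2 -0.8] gap 84.9
```

Emit:
drive_tool:
  linear:
    - [19.2,0,21.6]
    - [19.2,0,21.6]
    - [19.2,0,21.6]
    - [0,0,0]
  rot:
    - [0,-5,0.3]
    - [0,-5,0.3]
    - [0,-5,0.3]
    - [0,0,0]
  hand: [85,85,85,85]

```text
t: 4.12
tcp_pos: [0.5615, -0.0728, 0.1316]
tool_rot: [0.758, 0.639, -0.097, 0.093]
force: [-0.7, 0.5, -0.0]
finger_gap: 0.999
```

```bash
python3 plan.py .5543 -.0857 .072 80.9 -15
```

```text
N 2 linear [ 1.2 -2.9 30.5] rot [ 0.39  0.22 -0.37] | tcp [ 0.5615 -0.0728  0.1316] q [-13.  41.  98. -23.  42.  15.] t 4.12 F [-0.7  0.5 -0. ] gap 85.3
```

Emit:
drive_tool:
  linear:
    - [2,-5.8,5]
    - [0,0,18]
    - [0,0,18]
    - [0,0,14]
    - [0,0,5]
    - [0,0,0]
  rot:
    - [0.8,0.4,-0.7]
    - [0,0,0]
    - [0,0,0]
    - [0,0,0]
    - [0,0,0]
    - [0,0,0]
  hand: [85,85,85,85,85,85]

```text
t: 4.62
tcp_pos: [0.555, -0.0807, 0.0742]
tool_rot: [0.751, 0.648, -0.096, 0.083]
force: [0.2, -0.5, -0.8]
finger_gap: 0.995
```

```bash
python3 plan.py .5543 -.0857 .072 80.9 -15
```

```text
N 1 linear [-4.3  0.1  3.4] rot [ 0.17 -0.41  0.64] | tcp [ 0.555  -0.0807  0.0742] q [-14.  46.  99. -26.  36.  16.] t 4.62 F [ 0.2 -0.5 -0.8] gap 84.9
```

Correct, then close.

Emit:
drive_tool:
  linear:
    - [-4.3,0,3.4]
    - [0,0,0]
    - [0,0,0]
    - [0,0,0]
    - [0,0,0]
    - [0,0,0]
    - [0,0,0]
    - [0,0,0]
    - [0,0,0]
    - [0,0,0]
  rot:
    - [0,0,0.6]
    - [0,0,0]
    - [0,0,0]
    - [0,0,0]
    - [0,0,0]
    - [0,0,0]
    - [0,0,0]
    - [0,0,0]
    - [0,0,0]
    - [0,0,0]
  hand: [85,50,50,50,50,50,50,50,50,50]
  force: 50

```text
t: 5.45
tcp_pos: [0.5555, -0.0866, 0.0761]
tool_rot: [0.755, 0.643, -0.093, 0.085]
force: [-0.1, -0.5, -2.6]
finger_gap: 0.691
```

```bash
python3 plan.py .5543 -.0857 .20 80.9 -15
```

```text
N 4 linear [ -7.7  -0.2 -30. ] rot [ 0.11 -0.13 -0.04] | tcp [ 0.5555 -0.0866  0.0761] q [-15.  46.  99. -25.  35.  16.] t 5.45 F [-0.1 -0.5 -2.6] gap 59.0
```

Emit:
drive_tool:
  linear:
    - [0,0,-10]
    - [-7,0,-25]
    - [-8,0,-30]
    - [-8,0,-35]
    - [-8,0,-35]
    - [-8,0,-30]
  rot:
    - [0,0,0]
    - [0,0,0]
    - [0,0,0]
    - [0,0,0]
    - [0,0,0]
    - [0,0,0]
  hand: [50,50,50,50,50,50]

```text
t: 5.95
tcp_pos: [0.5502, -0.0805, 0.2452]
tool_rot: [0.755, 0.644, -0.099, 0.075]
force: [1.3, -0.8, -1.6]
finger_gap: 0.692
```

```bash
python3 plan.py .42 .36 .24 93 -15 20
```

```text
N 20 linear [21.  -7.8 -5.1] rot [-0.19 -0.04 -0.58] | tcp [ 0.5502 -0.0805  0.2452] q [-14.  30.  95. -17.  56.   5.] t 5.95 F [ 1.3 -0.8 -1.6] gap 59.1
```

Emit:
drive_tool:
  linear:
    - [21,-7.8,-5.1]
    - [21,-7.8,-5.1]
    - [21,-7.8,-5.1]
    - [21,-7.8,-5.1]
    - [21,-7.8,-5.1]
    - [21,-7.8,-5.1]
    - [21,-7.8,-5.1]
    - [21,-7.8,-5.1]
    - [21,-7.8,-5.1]
    - [21,-7.8,-5.1]
    - [21,-7.8,-5.1]
    - [21,-7.8,-5.1]
    - [21,-7.8,-5.1]
    - [21,-7.8,-5.1]
    - [21,-7.8,-5.1]
    - [21,-7.8,-5.1]
    - [21,-7.8,-5.1]
    - [21,-7.8,-5.1]
    - [21,-7.8,-5.1]
    - [21,-7.8,-5.1]
  rot:
    - [-0.2,0,-0.6]
    - [-0.2,0,-0.6]
    - [-0.2,0,-0.6]
    - [-0.2,0,-0.6]
    - [-0.2,0,-0.6]
    - [-0.2,0,-0.6]
    - [-0.2,0,-0.6]
    - [-0.2,0,-0.6]
    - [-0.2,0,-0.6]
    - [-0.2,0,-0.6]
    - [-0.2,0,-0.6]
    - [-0.2,0,-0.6]
    - [-0.2,0,-0.6]
    - [-0.2,0,-0.6]
    - [-0.2,0,-0.6]
    - [-0.2,0,-0.6]
    - [-0.2,0,-0.6]
    - [-0.2,0,-0.6]
    - [-0.2,0,-0.6]
    - [-0.2,0,-0.6]
  hand: [50,50,50,50,50,50,50,50,50,50,50,50,50,50,50,50,50,50,50,50]

```text
t: 7.62
tcp_pos: [0.408, 0.3769, 0.2621]
tool_rot: [0.678, 0.724, -0.073, 0.1]
force: [-0.9, 0.4, -2.6]
finger_gap: 0.693
```

```bash
python3 plan.py .42 .31 .20 93 74.5 15
```

```text
N 15 linear [-6.5  0.5  1.8] rot [0.07 5.9  0.13] | tcp [0.408  0.3769 0.2621] q [ 36.  31.  91. -14.  66.  39.] t 7.62 F [-0.9  0.4 -2.6] gap 59.2
```

Emit:
drive_tool:
  linear:
    - [-6.5,0.5,1.8]
    - [-6.5,0.5,1.8]
    - [-6.5,0.5,1.8]
    - [-6.5,0.5,1.8]
    - [-6.5,0.5,1.8]
    - [-6.5,0.5,1.8]
    - [-6.5,0.5,1.8]
    - [-6.5,0.5,1.8]
    - [-6.5,0.5,1.8]
    - [-6.5,0.5,1.8]
    - [-6.5,0.5,1.8]
    - [-6.5,0.5,1.8]
    - [-6.5,0.5,1.8]
    - [-6.5,0.5,1.8]
    - [-6.5,0.5,1.8]
    - [0,0,0]
  rot:
    - [0.1,5.9,0.1]
    - [0.1,5.9,0.1]
    - [0.1,5.9,0.1]
    - [0.1,5.9,0.1]
    - [0.1,5.9,0.1]
    - [0.1,5.9,0.1]
    - [0.1,5.9,0.1]
    - [0.1,5.9,0.1]
    - [0.1,5.9,0.1]
    - [0.1,5.9,0.1]
    - [0.1,5.9,0.1]
    - [0.1,5.9,0.1]
    - [0.1,5.9,0.1]
    - [0.1,5.9,0.1]
    - [0.1,5.9,0.1]
    - [0,0,0]
  hand: [50,50,50,50,50,50,50,50,50,50,50,50,50,50,50,50]

```text
t: 8.95
tcp_pos: [0.4197, 0.3216, 0.2095]
tool_rot: [0.516, 0.581, 0.439, -0.451]
force: [-0.1, -0.2, -3.5]
finger_gap: 0.689
```

```bash
python3 plan.py .42 .31 .20 93 75.5; python3 - <<'E'
from h import *
Q=R.from_quat([0.755, 0.643, -0.093, 0.085]).as_matrix(); print('grip axes\n',np.round(Q,3))
print('now\n',np.round(R.from_quat(manip.sense()['tool_rot']).as_matrix(),3))
a=save('side','s2.png');w=save('wrist','w2.png')
c=cv2.resize(a[200:420,180:400],(400,400)); cv2.imwrite('pics/v2.png',np.hstack([c,cv2.resize(w,(533,400))[:,:400]])[:,:,::-1])
E
```

```text
N 1 linear [-11.7  -1.1  -9.4] rot [-1.12 -2.51  2.88] | tcp [0.4197 0.3216 0.2095] q [ -1.  48. 116.  82.  80. -77.] t 8.95 F [-0.1 -0.2 -3.5] gap 58.9
grip axes
 [[ 0.155  0.987 -0.031]
 [ 0.956 -0.158 -0.248]
 [-0.25   0.009 -0.968]]
now
 [[-0.061  0.996 -0.072]
 [ 0.204  0.083  0.975]
 [ 0.977  0.044 -0.208]]
```

View pics/v2.png

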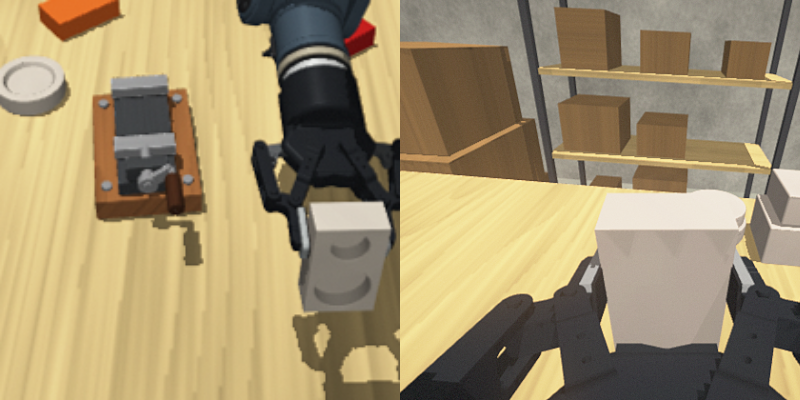

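```bash
cat > obj.py <<'E'
import sys; from h import *; import plan as pl
Q=R.from_quat([0.755,0.643,-0.093,0.085]).as_matrix()
l=np.array([np.cos(np.radians(80.9)),np.sin(np.radians(80.9)),0]); u=np.array([0,0,1.])
off=Q.T@(np.array([.55,-.1127,.015])-[.5555,-.0866,.0761]); off[1]=0
M=Q.T@np.c_[l,u,np.cross(l,u)]
def target(c,azn):
    "mould centre; azimuth of plain-face normal, upright"
    n=np.array([np.cos(np.radians(azn)),np.sin(np.radians(azn)),0]); W=np.c_[u,n,np.cross(u,n)]
    Rm=W@M.T; return np.array(c)-Rm@off,Rm
c=[float(x) for x in sys.argv[1:4]]; P,Rm=target(c,float(sys.argv[4]))
print('off',off.round(4),'tcp goal',P.round(4),'z',Rm[:,2].round(3),'quat',R.from_matrix(Rm).as_quat().round(4).tolist()); pl.Rt=lambda *a:Rm; pl.plan(P,0,n=int(sys.argv[5]) if len(sys.argv)>5 else 0)
E
python3 obj.py .42 .39 .09 273
```

```text
off [-0.0105  0.      0.0658] tcp goal [0.4227 0.329  0.1166] z [-0.042  0.967 -0.25 ] quat [0.5467, 0.5711, 0.4235, -0.4424]
N 3 linear [-30.7   0.4   9.2] rot [-0.56 -0.79  1.08] | tcp [0.4189 0.3224 0.2125] q [ -1.  48. 116.  82.  80. -77.] t 9.05 F [-0.6 -0.2 -1.9] gap 59.4
```

Emit:
drive_tool:
  linear:
    - [-25,0.4,7]
    - [-25,0.4,7]
    - [-25,0.4,7]
    - [-17,0,6]
    - [0,0,0]
  rot:
    - [-0.5,-0.6,0.9]
    - [-0.5,-0.6,0.9]
    - [-0.5,-0.6,0.9]
    - [-0.2,-0.6,0.5]
    - [0,0,0]
  hand: [50,50,50,50,50]

```text
t: 9.47
tcp_pos: [0.4255, 0.3308, 0.1227]
tool_rot: [0.543, 0.581, 0.425, -0.432]
force: [0.3, 0.3, -0.9]
finger_gap: 0.689
```

```bash
python3 obj.py .42 .39 .05 273 1
```

```text
off [-0.0105  0.      0.0658] tcp goal [0.4227 0.329  0.0766] z [-0.042  0.967 -0.25 ] quat [0.5467, 0.5711, 0.4235, -0.4424]
N 1 linear [-44.8  -4.   10.5] rot [0.09 0.88 1.39] | tcp [0.4255 0.3308 0.1227] q [  1.  58. 115.  86.  75. -84.] t 9.47 F [ 0.3  0.3 -0.9] gap 58.8
```

Emit:
drive_tool:
  linear:
    - [-12,-1,3]
    - [-12,-1,3]
    - [-10,-1,2]
    - [0,0,0]
  rot:
    - [0,0.4,0.6]
    - [0,0.3,0.5]
    - [0,0.2,0.3]
    - [0,0,0]
  hand: [50,50,50,50]

```text
t: 9.8
tcp_pos: [0.4245, 0.3317, 0.0937]
tool_rot: [0.543, 0.575, 0.427, -0.439]
force: [0.1, -0.7, -1.4]
finger_gap: 0.693
```

```bash
python3 obj.py .42 .39 .05 273 1
```

```text
off [-0.0105  0.      0.0658] tcp goal [0.4227 0.329  0.0766] z [-0.042  0.967 -0.25 ] quat [0.5467, 0.5711, 0.4235, -0.4424]
N 1 linear [-17.2  -2.2   1.7] rot [0.   0.04 0.84] | tcp [0.4245 0.3317 0.0937] q [  1.  62. 114.  87.  76. -86.] t 9.8 F [ 0.1 -0.7 -1.4] gap 59.2
```

Emit:
drive_tool:
  linear:
    - [-6,-1,1.5]
    - [-5,-1,1.2]
    - [-3,0,0.8]
    - [-2,0,0.5]
    - [0,0,0]
  rot:
    - [0,0,0.4]
    - [0,0,0.4]
    - [0,0,0]
    - [0,0,0]
    - [0,0,0]
  hand: [50,50,50,50,50]

```text
t: 10.22
tcp_pos: [0.4232, 0.3318, 0.0793]
tool_rot: [0.545, 0.571, 0.425, -0.442]
force: [0.2, 0.4, -0.9]
finger_gap: 0.691
```

```bash
python3 obj.py .42 .39 .05 273 1
```

```text
off [-0.0105  0.      0.0658] tcp goal [0.4227 0.329  0.0766] z [-0.042  0.967 -0.25 ] quat [0.5467, 0.5711, 0.4235, -0.4424]
N 1 linear [-3.2 -0.7 -2.1] rot [ 0.06 -0.18  0.19] | tcp [0.4232 0.3318 0.0793] q [  1.  64. 113.  87.  76. -87.] t 10.22 F [ 0.2  0.4 -0.9] gap 59.0
```

Emit:
drive_tool:
  linear:
    - [-1.5,0,0.4]
    - [-1.5,0,0.4]
    - [-1,0,0.3]
    - [0,0,0]
  rot:
    - [0,0,0]
    - [0,0,0]
    - [0,0,0]
    - [0,0,0]
  hand: [50,50,50,50]

```text
t: 10.55
tcp_pos: [0.4231, 0.3318, 0.0785]
tool_rot: [0.543, 0.569, 0.428, -0.445]
force: [-0.6, 0.6, -0.5]
finger_gap: 0.692
```

```bash
python3 obj.py .42 .39 .05 273 1
```

```text
off [-0.0105  0.      0.0658] tcp goal [0.4227 0.329  0.0766] z [-0.042  0.967 -0.25 ] quat [0.5467, 0.5711, 0.4235, -0.4424]
N 1 linear [-2.5 -0.6 -2.2] rot [ 0.13 -0.75  0.2 ] | tcp [0.4231 0.3318 0.0785] q [  0.  64. 113.  87.  76. -88.] t 10.55 F [-0.6  0.6 -0.5] gap 59.1
```

Emit:
drive_tool:
  linear:
    - [-2.5,0,0.6]
    - [-2.5,0,0.6]
    - [0,0,0]
  rot:
    - [0,0,0]
    - [0,0,0]
    - [0,0,0]
  hand: [50,50,50]

```text
t: 10.8
tcp_pos: [0.4231, 0.3319, 0.0777]
tool_rot: [0.541, 0.566, 0.433, -0.448]
force: [-0.8, -0.1, -0.5]
finger_gap: 0.692
```

```bash
python3 obj.py .42 .39 .05 273 1
```

```text
off [-0.0105  0.      0.0658] tcp goal [0.4227 0.329  0.0766] z [-0.042  0.967 -0.25 ] quat [0.5467, 0.5711, 0.4235, -0.4424]
N 1 linear [-1.7 -0.5 -2.6] rot [ 0.2  -1.49  0.24] | tcp [0.4231 0.3319 0.0777] q [  0.  65. 113.  88.  77. -88.] t 10.8 F [-0.8 -0.1 -0.5] gap 59.1
```

Emit:
drive_tool:
  linear:
    - [-1,0,0]
    - [0,0,0]
    - [0,0,0]
    - [0,0,0]
    - [0,0,0]
    - [0,0,0]
    - [0,0,0]
    - [0,0,0]
    - [0,0,0]
  rot:
    - [0,-1.4,0]
    - [0,0,0]
    - [0,0,0]
    - [0,0,0]
    - [0,0,0]
    - [0,0,0]
    - [0,0,0]
    - [0,0,0]
    - [0,0,0]
  hand: [50,50,62,66,70,75,80,85,85]

```text
t: 11.55
tcp_pos: [0.423, 0.3325, 0.0762]
tool_rot: [0.546, 0.572, 0.425, -0.441]
force: [0.6, 0.6, -0.2]
finger_gap: 1.0
```

```bash
python3 obj.py .42 .39 .05 273 1; python3 - <<'E'
from h import *
a=save('side','s3.png');w=save('wrist','w3.png')
c=cv2.resize(a[220:400,230:410],(400,400)); cv2.imwrite('pics/v3.png',np.hstack([c,cv2.resize(w,(533,400))[:,67:467]])[:,:,::-1])
E
```

```text
off [-0.0105  0.      0.0658] tcp goal [0.4227 0.329  0.0766] z [-0.042  0.967 -0.25 ] quat [0.5467, 0.5711, 0.4235, -0.4424]
N 1 linear [-0.4 -0.5 -3.5] rot [ 0.16 -0.02  0.26] | tcp [0.423  0.3325 0.0762] q [  1.  64. 113.  88.  76. -88.] t 11.55 F [ 0.6  0.6 -0.2] gap 85.4
```

View pics/v3.png

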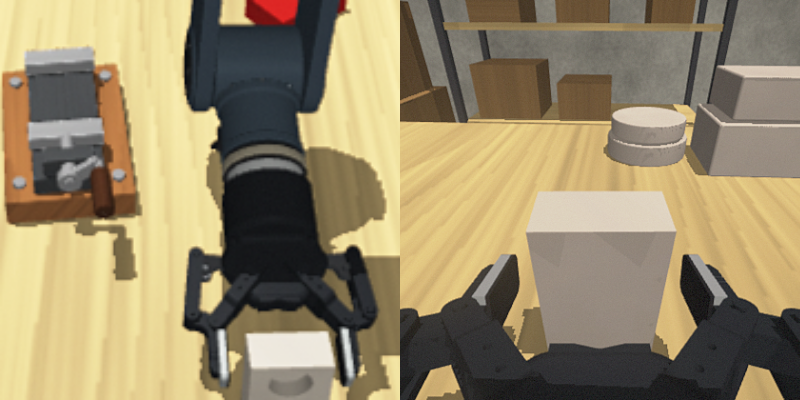

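```bash
cat > kin.py <<'E'
from h import *
from scipy.optimize import least_squares
D=[([.2041,.5907,.3039],[61,30,82,0,68,-10]),([.5605,-.0818,.2023],[-20,33,97,2,49,-14]),([.5497,-.1216,.1993],[-24,34,97,0,50,-16]),([.5615,-.0728,.1316],[-13,41,98,-23,42,15]),([.5555,-.0866,.0761],[-15,46,99,-25,35,16]),([.5502,-.0805,.2452],[-14,30,95,-17,56,5]),([.408,.3769,.2621],[36,31,91,-14,66,39]),([.4197,.3216,.2095],[-1,48,116,82,80,-77]),([.4255,.3308,.1227],[1,58,115,86,75,-84]),([.423,.3325,.0762],[1,64,113,88,76,-88])]
C=np.array([[0,1,0],[-1,0,0],[0,0,1.]]).T
def rots(q):
    e=lambda a,x:R.from_euler(a,x).as_matrix()
    A=e('z',q[0]);B=A@e('y',q[1]);E=B@e('y',q[2]);F=E@e('z',q[3]);G=F@e('y',q[4]);H=G@e('z',q[5])@R0c; return A,B,E,F,G,H
R0c=np.eye(3)
def fk(q,k):
    A,B,E,F,G,H=rots(q); z=lambda M:M[:,2]; x=lambda M:M[:,0]; y=lambda M:M[:,1]
    return k[0]*x(A)+np.array([0,0,k[1]])+k[2]*y(A)+k[3]*z(B)+k[4]*x(E)+k[5]*z(E)+k[6]*y(F)+k[7]*z(G)+k[8]*x(F),H
S=manip.sense(); q=S['q']; R0c=rots(q)[-1].T@R.from_quat(S['tool_rot']).as_matrix(); 
if __name__=='__main__':
    print('const',R0c.round(2)); D.append((S['tcp_pos'],np.degrees(S['q'])))
    f=least_squares(lambda k:np.concatenate([fk(np.radians(b),k)[0]-a for a,b in D]+[.003*np.array(k)]),[0,.3,.05,.35,0,.35,.05,.15,0]); k=f.x; print('k',k.round(3),'rms',np.sqrt(np.mean(f.fun[:-9]**2)))
    np.save('k.npy',k)
E
python3 kin.py
```

```text
const [[-0. -1.  0.]
 [ 1. -0.  0.]
 [-0.  0.  1.]]
k [0.005 0.279 0.111 0.577 0.11  0.395 0.001 0.22  0.002] rms 0.002753687951781029
```

Emit:
drive_tool:
  linear:
    - [0,0,-15]
    - [0,0,-20]
    - [0,0,-25]
    - [0,0,-25]
    - [0,0,-25]
    - [10,0,-25]
    - [30,0,0]
    - [40,0,0]
    - [40,0,0]
    - [30,0,0]
  rot:
    - [0,0,0]
    - [0,0,0]
    - [0,0,0]
    - [0,0,0]
    - [0,0,0]
    - [0,0,0]
    - [0,0,0]
    - [0,0,0]
    - [0,0,0]
    - [0,0,0]
  hand: [85,85,85,85,85,85,85,85,85,85]

```text
t: 12.48
tcp_pos: [0.4287, 0.232, 0.2543]
tool_rot: [0.55, 0.568, 0.423, -0.442]
force: [0.9, -0.2, -0.3]
finger_gap: 0.996
```

```bash
cat > ik.py <<'E'
from kin import *; import plan as pl
k=np.load('k.npy'); lo=np.array([-3.08,-.75,.22,-1.43,0,-2.85]);hi=np.array([3.08,2.2,2.44,4.57,2.65,2.85])
def ik(P,Rm,n=40,seed=0):
    rng=np.random.default_rng(seed); out=[]
    def r(q):
        p,H=fk(q,k); return np.r_[(p-P)*5,R.from_matrix(H.T@Rm).as_rotvec()]
    for i in range(n):
        f=least_squares(r,rng.uniform(lo,hi),bounds=(lo,hi),max_nfev=60)
        if f.cost<1e-5 and not any(np.allclose(f.x,o,atol=.05) for o in out): out.append(f.x)
    return [np.degrees(o).round() for o in out]
if __name__=='__main__':
    c=np.array([.42,.3935]); n=np.array([np.cos(np.radians(93)),np.sin(np.radians(93))])
    for tilt in (75,82,90):
        Rm=pl.Rt(-87,tilt); tip=np.r_[c+n*.002,.065]; P=tip-.0665*Rm[:,2]; print(tilt,P.round(3),ik(P,Rm), 'back',ik(P-.1*Rm[:,2],Rm,15))
    for az in (8.2,188.2): 
        for t in (0,-15): Rm=pl.Rt(az,t); print('vise',az,t,ik(np.array([.609,.078,.068])-.0665*Rm[:,2],Rm,20))
E
python3 ik.py
```

```text
75 [0.417 0.46  0.082] [array([  51.,   70.,   60.,  -45.,  112., -124.])] back [array([  55.,   73.,   44.,  -46.,  124., -131.])]
82 [0.416 0.461 0.074] [array([  51.,   73.,   58.,  -48.,  118., -125.])] back [array([  56.,   78.,   40.,  -51.,  129., -134.])]
90 [0.416 0.462 0.065] [array([  51.,   77.,   55.,  -53.,  124., -126.])] back [array([  56.,   83.,   36.,  -58.,  134., -138.])]
vise 8.2 0 [array([-3., 42., 91., -0., 47., 79.])]
vise 8.2 -15 [array([-2., 47., 79., -3., 68., 81.])]
vise 188.2 0 [array([  -3.,   42.,   91.,   -0.,   47., -101.])]
vise 188.2 -15 [array([  -5.,   40.,  102.,    8.,   24., -110.])]
```

```bash
python3 plan.py .42 .42 .33 140 0 14
```

```text
N 14 linear [13.9  6.   5. ] rot [ 2.23 -5.06 -2.91] | tcp [0.4287 0.232  0.2543] q [-13.  41. 118.  71.  82. -69.] t 12.48 F [ 0.9 -0.2 -0.3] gap 85.1
```

Emit:
drive_tool:
  linear:
    - [14,6,5]
    - [14,6,5]
    - [14,6,5]
    - [14,6,5]
    - [14,6,5]
    - [14,6,5]
    - [14,6,5]
    - [14,6,5]
    - [14,6,5]
    - [14,6,5]
    - [14,6,5]
    - [14,6,5]
    - [14,6,5]
    - [14,6,5]
  rot:
    - [2.2,-5.1,-2.9]
    - [2.2,-5.1,-2.9]
    - [2.2,-5.1,-2.9]
    - [2.2,-5.1,-2.9]
    - [2.2,-5.1,-2.9]
    - [2.2,-5.1,-2.9]
    - [2.2,-5.1,-2.9]
    - [2.2,-5.1,-2.9]
    - [2.2,-5.1,-2.9]
    - [2.2,-5.1,-2.9]
    - [2.2,-5.1,-2.9]
    - [2.2,-5.1,-2.9]
    - [2.2,-5.1,-2.9]
    - [2.2,-5.1,-2.9]
  hand: [85,85,85,85,85,85,85,85,85,85,85,85,85,85]

```text
t: 13.65
tcp_pos: [0.4167, 0.4251, 0.3402]
tool_rot: [0.337, 0.941, -0.018, 0.034]
force: [-0.1, -0.9, -1.0]
finger_gap: 0.997
```

```bash
python3 plan.py .42 .50 .33 240 0 20
```

```text
N 20 linear [-0.7  4.2  0.5] rot [-0.21  0.13 -4.97] | tcp [0.4167 0.4251 0.3402] q [ 36.  26.  84.  -5.  70. -12.] t 13.65 F [-0.1 -0.9 -1. ] gap 85.2
```

Emit:
drive_tool:
  linear:
    - [-0.7,4.2,0.5]
    - [-0.7,4.2,0.5]
    - [-0.7,4.2,0.5]
    - [-0.7,4.2,0.5]
    - [-0.7,4.2,0.5]
    - [-0.7,4.2,0.5]
    - [-0.7,4.2,0.5]
    - [-0.7,4.2,0.5]
    - [-0.7,4.2,0.5]
    - [-0.7,4.2,0.5]
    - [-0.7,4.2,0.5]
    - [-0.7,4.2,0.5]
    - [-0.7,4.2,0.5]
    - [-0.7,4.2,0.5]
    - [-0.7,4.2,0.5]
    - [-0.7,4.2,0.5]
    - [-0.7,4.2,0.5]
    - [-0.7,4.2,0.5]
    - [-0.7,4.2,0.5]
    - [-0.7,4.2,0.5]
  rot:
    - [-0.2,0.1,-5]
    - [-0.2,0.1,-5]
    - [-0.2,0.1,-5]
    - [-0.2,0.1,-5]
    - [-0.2,0.1,-5]
    - [-0.2,0.1,-5]
    - [-0.2,0.1,-5]
    - [-0.2,0.1,-5]
    - [-0.2,0.1,-5]
    - [-0.2,0.1,-5]
    - [-0.2,0.1,-5]
    - [-0.2,0.1,-5]
    - [-0.2,0.1,-5]
    - [-0.2,0.1,-5]
    - [-0.2,0.1,-5]
    - [-0.2,0.1,-5]
    - [-0.2,0.1,-5]
    - [-0.2,0.1,-5]
    - [-0.2,0.1,-5]
    - [-0.2,0.1,-5]
  hand: [85,85,85,85,85,85,85,85,85,85,85,85,85,85,85,85,85,85,85,85]

```text
t: 15.32
tcp_pos: [0.3957, 0.4982, 0.3147]
tool_rot: [-0.547, 0.837, -0.006, -0.021]
force: [0.2, -0.2, -0.0]
finger_gap: 0.995
```

```bash
python3 plan.py .412 .56 .20 273 84 18
```

```text
N 18 linear [-7.5  0.5  2.7] rot [ 1.13  4.46 -1.14] | tcp [0.3957 0.4982 0.3147] q [  42.   31.   78.   -0.   73. -115.] t 15.32 F [ 0.2 -0.2 -0. ] gap 85.0
```

Emit:
drive_tool:
  linear:
    - [-7.5,0.5,2.7]
    - [-7.5,0.5,2.7]
    - [-7.5,0.5,2.7]
    - [-7.5,0.5,2.7]
    - [-7.5,0.5,2.7]
    - [-7.5,0.5,2.7]
    - [-7.5,0.5,2.7]
    - [-7.5,0.5,2.7]
    - [-7.5,0.5,2.7]
    - [-7.5,0.5,2.7]
    - [-7.5,0.5,2.7]
    - [-7.5,0.5,2.7]
    - [-7.5,0.5,2.7]
    - [-7.5,0.5,2.7]
    - [-7.5,0.5,2.7]
    - [-7.5,0.5,2.7]
    - [-7.5,0.5,2.7]
    - [-7.5,0.5,2.7]
    - [0,0,0]
  rot:
    - [1.1,4.5,-1.1]
    - [1.1,4.5,-1.1]
    - [1.1,4.5,-1.1]
    - [1.1,4.5,-1.1]
    - [1.1,4.5,-1.1]
    - [1.1,4.5,-1.1]
    - [1.1,4.5,-1.1]
    - [1.1,4.5,-1.1]
    - [1.1,4.5,-1.1]
    - [1.1,4.5,-1.1]
    - [1.1,4.5,-1.1]
    - [1.1,4.5,-1.1]
    - [1.1,4.5,-1.1]
    - [1.1,4.5,-1.1]
    - [1.1,4.5,-1.1]
    - [1.1,4.5,-1.1]
    - [1.1,4.5,-1.1]
    - [1.1,4.5,-1.1]
    - [0,0,0]
  hand: [85,85,85,85,85,85,85,85,85,85,85,85,85,85,85,85,85,85,85]

```text
t: 16.9
tcp_pos: [0.4015, 0.5492, 0.1848]
tool_rot: [0.522, -0.477, 0.502, 0.498]
force: [-0.4, -0.2, -1.2]
finger_gap: 0.996
```

```bash
python3 plan.py .412 .55 .09 273 84
```

```text
N 3 linear [-31.5  -4.4   1. ] rot [ 0.1  -2.    0.77] | tcp [0.4015 0.5492 0.1848] q [  56.   72.   45.  -60.  136. -143.] t 16.9 F [-0.4 -0.2 -1.2] gap 85.1
```

Emit:
drive_tool:
  linear:
    - [-31,-4.4,1]
    - [-31,-4.4,1]
    - [-31,-4.4,1]
    - [0,0,0]
  rot:
    - [0,-2,0.8]
    - [0,-2,0.8]
    - [0,-2,0.8]
    - [0,0,0]
  hand: [85,85,85,85]

```text
t: 17.23
tcp_pos: [0.4117, 0.5504, 0.0888]
tool_rot: [0.538, -0.517, 0.482, 0.459]
force: [-2.0, -0.9, -1.6]
finger_gap: 0.998
```

```bash
cat > m4.py <<'E'
from h import *
from plan import plan
from scipy.optimize import least_squares
np.set_printoptions(precision=4,suppress=True)
a=save('wrist','w4.png')
h=cv2.cvtColor(a,cv2.COLOR_RGB2HSV); m=((h[...,1]<70)&(h[...,2]>60)).astype(np.uint8)
q0=proj('wrist',[[.42,.408,.09]])[0]; n,l,st,_=cv2.connectedComponentsWithStats(m); k=l[int(q0[1]),int(q0[0])]; print(q0,st[k])
def sil(p):
    c,s=np.cos(p[2]),np.sin(p[2]); B=np.array([[i,j,z] for i in(-.015,.015) for j in(-.03,.03) for z in(0,.1)])
    return proj('wrist',np.c_[p[0]+c*B[:,0]-s*B[:,1],p[1]+s*B[:,0]+c*B[:,1],B[:,2]])
hu=cv2.convexHull(np.argwhere(l==k)[:,::-1].astype(np.float32))[:,0]; hu=hu[hu[:,1]<np.percentile(hu[:,1],100)-15]
f=least_squares(lambda p:[cv2.pointPolygonTest(cv2.convexHull(sil(p).astype(np.float32)),tuple(map(float,q)),True)-.3 for q in hu],[.42,.3935,np.radians(93)],x_scale=[.01,.01,.1],diff_step=1e-3,loss='soft_l1'); print('mould',f.x,np.degrees(f.x[2]),np.sqrt(np.mean(f.fun**2)),len(hu))
cv2.polylines(a,[np.int32(cv2.convexHull(sil(f.x).astype(np.float32)))],1,(255,0,0))
b=save('side','s4.png'); cv2.imwrite('pics/v4.png',np.hstack([a[:,:,::-1],cv2.resize(b[250:420,230:390],(240,255))[:, :,::-1].copy() if 0 else cv2.copyMakeBorder(cv2.resize(b[250:420,250:400],(240,272)),0,148,0,0,0)[:,:,::-1]]))
plan([.412,.55,.09],273,84)
E
python3 m4.py
```

```text
[276.3645 206.0926] [ 237  176   81  122 9069]
mould [0.4212 0.3817 1.6029] 91.83809736099468 1.4190027268340317 12
N 1 linear [-4.4  0.3  2.4] rot [ 0.45  0.6  -0.65] | tcp [0.4121 0.5519 0.0946] q [  55.   77.   41.  -52.  130. -134.] t 17.33 F [0.6 0.4 1.5] gap 85.0
```

View pics/v4.png

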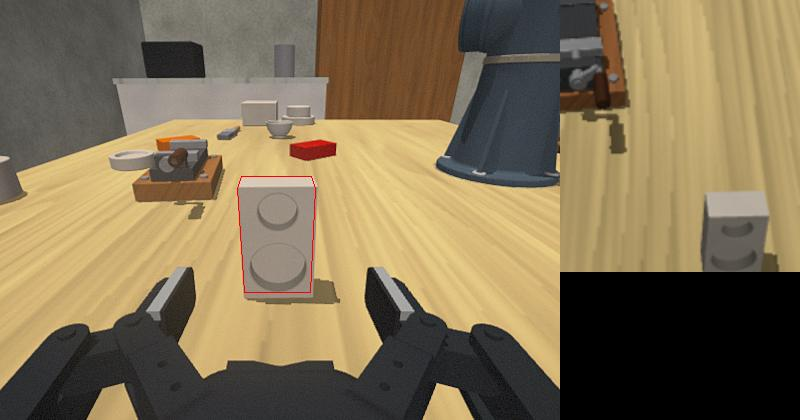

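```bash
sed -i 's/; hu=hu\[hu.*$//' m4.py; python3 m4.py
```

```text
[277.408  209.8508] [ 238  182   79  121 8771]
mould [0.4208 0.3909 1.6278] 93.267745356012 0.7189335577396732 16
N 1 linear [-6.7  0.7  3.6] rot [ 0.4   0.79 -0.82] | tcp [0.4125 0.5528 0.097 ] q [  55.   77.   41.  -52.  130. -134.] t 17.43 F [-0.   0.5  0.3] gap 84.8
```

```bash
python3 plan.py .4134 .535 .078 273 85 2
```

```text
N 2 linear [-8.5  0.1  9.9] rot [ 0.2   0.89 -0.41] | tcp [0.4125 0.5528 0.097 ] q [  55.   77.   41.  -52.  130. -134.] t 17.43 F [-0.   0.5  0.3] gap 84.8
```

Emit:
drive_tool:
  linear:
    - [-8.5,0,10]
    - [-8.5,0,10]
    - [0,0,0]
    - [0,0,0]
  rot:
    - [0.2,0.9,-0.4]
    - [0.2,0.9,-0.4]
    - [0,0,0]
    - [0,0,0]
  hand: [85,85,85,85]

```text
t: 17.77
tcp_pos: [0.4144, 0.535, 0.0839]
tool_rot: [0.534, -0.51, 0.491, 0.462]
force: [0.3, 0.7, -0.1]
finger_gap: 0.996
```

```bash
python3 plan.py .4172 .4607 .0718 273 85 6
```

```text
N 6 linear [-0.9  0.2 12.5] rot [-0.01  0.03 -0.05] | tcp [0.4144 0.535  0.0839] q [  55.   77.   44.  -52.  128. -133.] t 17.77 F [ 0.3  0.7 -0.1] gap 85.0
```

Emit:
drive_tool:
  linear:
    - [-2,0.2,12.5]
    - [-2,0.2,12.5]
    - [-1,0.2,12.5]
    - [-1,0,12.5]
    - [-1,0,12.5]
    - [0,0,10]
    - [0,0,0]
  rot:
    - [0,0,0]
    - [0,0,0]
    - [0,0,0]
    - [0,0,0]
    - [0,0,0]
    - [0,0,0]
    - [0,0,0]
  hand: [85,85,85,85,85,85,85]

```text
t: 18.35
tcp_pos: [0.4179, 0.4613, 0.0726]
tool_rot: [0.534, -0.511, 0.491, 0.461]
force: [-0.6, -0.3, 0.5]
finger_gap: 0.998
```

```bash
python3 plan.py .4172 .4607 .0718 273 85 1
```

```text
N 1 linear [-0.8  0.7  0.6] rot [-0.13  0.35 -0.53] | tcp [0.4179 0.4613 0.0726] q [  51.   74.   57.  -50.  120. -125.] t 18.35 F [-0.6 -0.3  0.5] gap 85.2
```

Close, gently at first, then record the grip pose.

Emit:
drive_tool:
  linear:
    - [0,0,0]
    - [0,0,0]
    - [0,0,0]
    - [0,0,0]
    - [0,0,0]
    - [0,0,0]
    - [0,0,0]
    - [0,0,0]
    - [0,0,0]
    - [0,0,0]
    - [0,0,0]
  rot:
    - [0,0,0]
    - [0,0,0]
    - [0,0,0]
    - [0,0,0]
    - [0,0,0]
    - [0,0,0]
    - [0,0,0]
    - [0,0,0]
    - [0,0,0]
    - [0,0,0]
    - [0,0,0]
  hand: [76,70,66,63,61,58,55,50,50,50,50]
  force: 50

```text
t: 19.27
tcp_pos: [0.418, 0.4642, 0.0739]
tool_rot: [0.535, -0.512, 0.492, 0.459]
force: [-0.7, -0.5, -0.4]
finger_gap: 0.68
```

```bash
python3 plan.py .4172 .4607 .18 273 85; python3 -c "
from h import *
S=manip.sense();print(S['tool_rot'].tolist(),S['tcp_pos'].tolist())"
```

```text
N 3 linear [35.3  0.  -2.1] rot [-0.09  0.16 -0.25] | tcp [0.418  0.4642 0.0739] q [  51.   74.   56.  -50.  120. -125.] t 19.27 F [-0.7 -0.5 -0.4] gap 58.1
[0.5346033516680618, -0.5117223338774108, 0.49203103052973296, 0.45852478056499746] [0.41798982432609366, 0.46419035134171627, 0.07393060188111959]
```

Emit:
drive_tool:
  linear:
    - [8,0,0]
    - [20,0,0]
    - [30,0,-2]
    - [35,0,-3]
    - [35,0,-3]
    - [25,0,-3]
  rot:
    - [0,0,0]
    - [0,0,0]
    - [0,0,0]
    - [0,0,0]
    - [0,0,0]
    - [0,0,0]
  hand: [50,50,50,50,50,50]

```text
t: 19.77
tcp_pos: [0.4156, 0.4574, 0.2223]
tool_rot: [0.539, -0.507, 0.488, 0.463]
force: [1.3, 1.1, -1.7]
finger_gap: 0.679
```

```bash
cat > obj2.py <<'E'
import sys; from h import *; import plan as pl
Q=R.from_quat([0.5346,-0.5117,0.4920,0.4585]).as_matrix(); P0=np.array([.418,.4642,.0739])
a=np.radians(93.2); n=np.array([np.cos(a),np.sin(a),0]); u=np.array([0,0,1.])
off=Q.T@(np.array([.4208,.392,.05])-P0); off[1]=0; M=Q.T@np.c_[u,n,np.cross(u,n)]
# when flat: end that was up points along azimuth azl, hollow normal up
c=[float(x) for x in sys.argv[1:4]]; b=np.radians(float(sys.argv[4])); l=np.array([np.cos(b),np.sin(b),0])
Rm=np.c_[l,u,np.cross(l,u)]@M.T; P=np.array(c)-Rm@off
print('off',off.round(4),'tcp goal',P.round(4),'z',Rm[:,2].round(3)); pl.Rt=lambda *a:Rm; pl.plan(P,0,n=int(sys.argv[5]) if len(sys.argv)>5 else 0)
S=manip.sense(); Rn=R.from_quat(S['tool_rot']).as_matrix(); Ve=np.c_[[.9898,.1424,0],[-.1424,.9898,0],[0,0,1]]
print('mould in vise now',(Ve.T@(S['tcp_pos']+Rn@off-[.609,.078,0])*1000).round(1),'up',(Rn@M[:,1]).round(3))
E
python3 obj2.py .43 .40 .22 273 16
```

```text
off [-0.0169  0.      0.0742] tcp goal [0.4309 0.3761 0.2922] z [-0.004  0.095 -0.995]
N 16 linear [ 7.5 -0.7  0.2] rot [-0.03 -5.63  0.07] | tcp [0.4156 0.4574 0.2223] q [  51.   62.   62.  -54.  125. -133.] t 19.77 F [ 1.3  1.1 -1.7] gap 58.0
mould in vise now [-143.7  331.1  198.5] up [-0.057  0.998 -0.002]
```

Emit:
drive_tool:
  linear:
    - [7.5,-0.7,0.2]
    - [7.5,-0.7,0.2]
    - [7.5,-0.7,0.2]
    - [7.5,-0.7,0.2]
    - [7.5,-0.7,0.2]
    - [7.5,-0.7,0.2]
    - [7.5,-0.7,0.2]
    - [7.5,-0.7,0.2]
    - [7.5,-0.7,0.2]
    - [7.5,-0.7,0.2]
    - [7.5,-0.7,0.2]
    - [7.5,-0.7,0.2]
    - [7.5,-0.7,0.2]
    - [7.5,-0.7,0.2]
    - [7.5,-0.7,0.2]
    - [7.5,-0.7,0.2]
  rot:
    - [0,-5.6,0]
    - [0,-5.6,0]
    - [0,-5.6,0]
    - [0,-5.6,0]
    - [0,-5.6,0]
    - [0,-5.6,0]
    - [0,-5.6,0]
    - [0,-5.6,0]
    - [0,-5.6,0]
    - [0,-5.6,0]
    - [0,-5.6,0]
    - [0,-5.6,0]
    - [0,-5.6,0]
    - [0,-5.6,0]
    - [0,-5.6,0]
    - [0,-5.6,0]
  hand: [50,50,50,50,50,50,50,50,50,50,50,50,50,50,50,50]

```text
t: 21.1
tcp_pos: [0.4266, 0.3752, 0.3044]
tool_rot: [0.728, -0.68, -0.061, -0.065]
force: [-0.6, -1.3, -1.2]
finger_gap: 0.684
```

```bash
python3 obj2.py .609 .078 .18 188.2 20
```

```text
off [-0.0169  0.      0.0742] tcp goal [0.5853 0.0749 0.2522] z [ 0.095  0.012 -0.995]
N 20 linear [  8.2 -17.    1.4] rot [0.57 0.21 4.29] | tcp [0.4266 0.3752 0.3044] q [  26.   24.   94.   11.   58. -163.] t 21.1 F [-0.6 -1.3 -1.2] gap 58.4
mould in vise now [-135.3  349.8  234.4] up [-0.005 -0.083  0.997]
```

Emit:
drive_tool:
  linear:
    - [8.2,-17,1.4]
    - [8.2,-17,1.4]
    - [8.2,-17,1.4]
    - [8.2,-17,1.4]
    - [8.2,-17,1.4]
    - [8.2,-17,1.4]
    - [8.2,-17,1.4]
    - [8.2,-17,1.4]
    - [8.2,-17,1.4]
    - [8.2,-17,1.4]
    - [8.2,-17,1.4]
    - [8.2,-17,1.4]
    - [8.2,-17,1.4]
    - [8.2,-17,1.4]
    - [8.2,-17,1.4]
    - [8.2,-17,1.4]
    - [8.2,-17,1.4]
    - [8.2,-17,1.4]
    - [8.2,-17,1.4]
    - [8.2,-17,1.4]
  rot:
    - [0.6,0.2,4.3]
    - [0.6,0.2,4.3]
    - [0.6,0.2,4.3]
    - [0.6,0.2,4.3]
    - [0.6,0.2,4.3]
    - [0.6,0.2,4.3]
    - [0.6,0.2,4.3]
    - [0.6,0.2,4.3]
    - [0.6,0.2,4.3]
    - [0.6,0.2,4.3]
    - [0.6,0.2,4.3]
    - [0.6,0.2,4.3]
    - [0.6,0.2,4.3]
    - [0.6,0.2,4.3]
    - [0.6,0.2,4.3]
    - [0.6,0.2,4.3]
    - [0.6,0.2,4.3]
    - [0.6,0.2,4.3]
    - [0.6,0.2,4.3]
    - [0.6,0.2,4.3]
  hand: [50,50,50,50,50,50,50,50,50,50,50,50,50,50,50,50,50,50,50,50]

```text
t: 22.77
tcp_pos: [0.5622, 0.0481, 0.254]
tool_rot: [-0.031, 0.999, -0.008, 0.038]
force: [0.4, -0.2, -2.9]
finger_gap: 0.682
```

```bash
python3 obj2.py .609 .078 .13 188.2
```

```text
off [-0.0169  0.      0.0742] tcp goal [0.5853 0.0749 0.2022] z [ 0.095  0.012 -0.995]
N 2 linear [-10.5  12.8  26.6] rot [-0.7  -0.6  -1.92] | tcp [0.5622 0.0481 0.254 ] q [  -6.   28.   96.   -0.   51. -100.] t 22.77 F [ 0.4 -0.2 -2.9] gap 58.2
mould in vise now [-28.4 -26.1 181.3] up [0.019 0.02  1.   ]
```

Emit:
drive_tool:
  linear:
    - [-7,8.5,14]
    - [-7,8.5,14]
    - [-7,8.6,14]
    - [0,0,9]
    - [0,0,0]
    - [0,0,0]
  rot:
    - [-0.5,-0.4,-1.3]
    - [-0.5,-0.4,-1.3]
    - [-0.4,-0.4,-1.2]
    - [0,0,0]
    - [0,0,0]
    - [0,0,0]
  hand: [50,50,50,50,50,50]

```text
t: 23.27
tcp_pos: [0.5803, 0.0703, 0.204]
tool_rot: [-0.062, 0.997, 0.002, 0.043]
force: [0.0, -0.5, -2.6]
finger_gap: 0.685
```

```bash
python3 obj2.py .609 .078 .10 188.2; python3 - <<'E'
from h import *
a=save('side','s5.png'); w=save('wrist','w5.png')
cv2.imwrite('pics/v5.png',np.hstack([cv2.resize(a[200:340,200:340],(400,400)),cv2.resize(w,(533,400))[:,67:467]])[:,:,::-1])
E
```

```text
off [-0.0169  0.      0.0742] tcp goal [0.5853 0.0749 0.1722] z [ 0.095  0.012 -0.995]
N 1 linear [-2.8  4.  32.1] rot [-0.16 -0.49 -0.27] | tcp [0.5803 0.0703 0.204 ] q [  -4.   34.   96.    1.   46. -102.] t 23.27 F [ 0.  -0.5 -2.6] gap 58.5
mould in vise now [ -6.2  -4.1 131.5] up [0.008 0.003 1.   ]
```

View pics/v5.png

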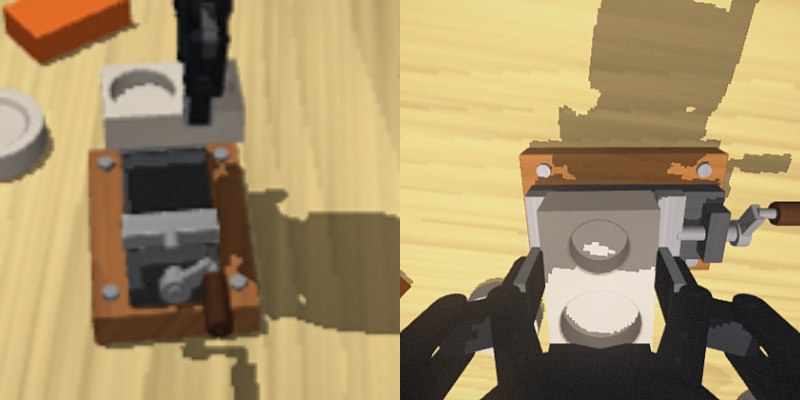

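Emit:
drive_tool:
  linear:
    - [-2.8,4,10]
    - [0,0,12]
    - [0,0,10]
    - [0,0,0]
    - [0,0,0]
  rot:
    - [0,-0.5,-0.3]
    - [0,0,0]
    - [0,0,0]
    - [0,0,0]
    - [0,0,0]
  hand: [50,50,50,50,50]

```text
t: 23.78
tcp_pos: [0.5865, 0.0739, 0.1741]
tool_rot: [-0.065, 0.997, 0.001, 0.05]
force: [0.5, -0.2, -1.9]
finger_gap: 0.684
```

```bash
python3 obj2.py .609 .078 .065 188.2 1
```

```text
off [-0.0169  0.      0.0742] tcp goal [0.5853 0.0749 0.1372] z [ 0.095  0.012 -0.995]
N 1 linear [ 4.8  1.3 36.6] rot [-0.28  0.3  -0.  ] | tcp [0.5865 0.0739 0.1741] q [  -4.   36.   97.    1.   41. -102.] t 23.78 F [ 0.5 -0.2 -1.9] gap 58.4
mould in vise now [  1.4  -1.5 102. ] up [-0.006  0.004  1.   ]
```

Emit:
drive_tool:
  linear:
    - [1,1,10]
    - [1,0,10]
    - [0.8,0,8]
    - [0.4,0,4]
    - [0,0,0]
  rot:
    - [-0.2,0.3,0]
    - [0,0,0]
    - [0,0,0]
    - [0,0,0]
    - [0,0,0]
  hand: [50,50,50,50,50]

```text
t: 24.2
tcp_pos: [0.5875, 0.0745, 0.1402]
tool_rot: [-0.064, 0.997, 0.002, 0.049]
force: [-0.4, 0.9, 8.7]
finger_gap: 0.679
```

```bash
python3 obj2.py .609 .078 .065 188.2 1
```

```text
off [-0.0169  0.      0.0742] tcp goal [0.5853 0.0749 0.1372] z [ 0.095  0.012 -0.995]
N 1 linear [2.4 0.7 2.7] rot [-0.1   0.15 -0.03] | tcp [0.5875 0.0745 0.1402] q [  -4.   40.   97.    2.   38. -103.] t 24.2 F [-0.4  0.9  8.7] gap 58.0
mould in vise now [ 2.3 -0.8 68. ] up [-0.003  0.001  1.   ]
```

Emit:
drive_tool:
  linear:
    - [0,0,0]
    - [0,0,0]
    - [0,0,0]
    - [0,0,0]
    - [0,0,0]
    - [0,0,0]
    - [0,0,0]
    - [0,0,-10]
    - [0,0,-25]
    - [0,0,-35]
    - [0,0,-35]
    - [0,0,-35]
    - [0,0,0]
  rot:
    - [0,0,0]
    - [0,0,0]
    - [0,0,0]
    - [0,0,0]
    - [0,0,0]
    - [0,0,0]
    - [0,0,0]
    - [0,0,0]
    - [0,0,0]
    - [0,0,0]
    - [0,0,0]
    - [0,0,0]
    - [0,0,0]
  hand: [59,62,66,70,75,80,85,85,85,85,85,85,85]

```text
t: 25.28
tcp_pos: [0.5732, 0.0727, 0.2862]
tool_rot: [-0.064, 0.997, 0.002, 0.048]
force: [0.0, -0.6, -0.1]
finger_gap: 0.995
```

```bash
python3 - <<'E'
from h import *
np.set_printoptions(precision=4,suppress=True)
a=save('side','s6.png'); w=save('wrist','w6.png'); t=save('top','t6.png')
S=manip.sense(); print(S['t'],S['tcp_pos'],S['force'],S['finger_gap'])
for n in('top','side','wrist'):
    im={'top':t,'side':a,'wrist':w}[n]; cams.snapshot(n); print(n,'mould z.065',[(round(d['score'],2),onz(n,d['at'],.065)) for d in cams.spot_point('mould',n)[:3]],'handle z.082',[(round(d['score'],2),onz(n,d['at'],.082)) for d in cams.spot_point('crank_handle',n)[:2]])
cv2.imwrite('pics/v6.png',np.hstack([cv2.resize(a[200:340,200:340],(266,400)) if 0 else cv2.resize(a[200:340,200:340],(400,400)),cv2.resize(w,(533,400))[:,67:467]])[:,:,::-1])
E
```

```text
25.4333 [0.5702 0.0728 0.2793] [-0.1513  0.1323 -0.2615] 0.9890206462842588
top mould z.065 [(0.79, array([0.6072, 0.0783, 0.065 ])), (0.76, array([ 0.3738, -0.1238,  0.065 ])), (0.58, array([ 0.7136, -0.1828,  0.065 ]))] handle z.082 []
side mould z.065 [(0.98, array([ 0.7012, -0.1191,  0.065 ])), (0.66, array([0.6123, 0.0775, 0.065 ])), (0.62, array([ 0.3724, -0.0629,  0.065 ]))] handle z.082 [(0.53, array([0.5646, 0.2227, 0.082 ]))]
wrist mould z.065 [(0.85, array([0.6103, 0.0791, 0.065 ])), (0.57, array([ 0.6795, -0.1491,  0.065 ]))] handle z.082 [(0.76, array([0.5617, 0.2161, 0.082 ]))]
```

View pics/v6.png

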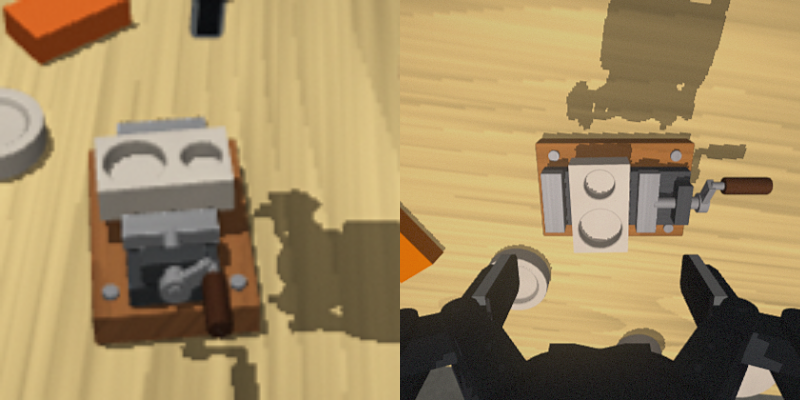

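The mould is flat on the bed, hollows up, with its centre about (0.610, 0.079), about 1 mm off the vise centre. Next is the crank handle, at about (0.564, 0.217).

```bash
python3 plan.py .5645 .220 .215 98.2 0 15
```

```text
N 15 linear [6.7 8.6 4. ] rot [0.24 0.24 5.94] | tcp [0.5704 0.0727 0.2777] q [  -4.   27.   94.    1.   55. -102.] t 25.88 F [ 0.3 -0.9  0.1] gap 84.9
```

Emit:
drive_tool:
  linear:
    - [6.7,8.6,4]
    - [6.7,8.6,4]
    - [6.7,8.6,4]
    - [6.7,8.6,4]
    - [6.7,8.6,4]
    - [6.7,8.6,4]
    - [6.7,8.6,4]
    - [6.7,8.6,4]
    - [6.7,8.6,4]
    - [6.7,8.6,4]
    - [6.7,8.6,4]
    - [6.7,8.6,4]
    - [6.7,8.6,4]
    - [6.7,8.6,4]
    - [6.7,8.6,4]
    - [0,0,0]
  rot:
    - [0.2,0.2,5.9]
    - [0.2,0.2,5.9]
    - [0.2,0.2,5.9]
    - [0.2,0.2,5.9]
    - [0.2,0.2,5.9]
    - [0.2,0.2,5.9]
    - [0.2,0.2,5.9]
    - [0.2,0.2,5.9]
    - [0.2,0.2,5.9]
    - [0.2,0.2,5.9]
    - [0.2,0.2,5.9]
    - [0.2,0.2,5.9]
    - [0.2,0.2,5.9]
    - [0.2,0.2,5.9]
    - [0.2,0.2,5.9]
    - [0,0,0]
  hand: [85,85,85,85,85,85,85,60,60,60,60,60,60,60,60,60]

```text
t: 27.22
tcp_pos: [0.5683, 0.2248, 0.2085]
tool_rot: [0.68, 0.733, 0.003, 0.001]
force: [1.1, -0.2, 0.0]
finger_gap: 0.704
```

```bash
python3 plan.py .5645 .220 .215 98.2 0; python3 - <<'E'
from h import *
np.set_printoptions(precision=4,suppress=True)
w=save('wrist','w7.png'); d=cams.spot_point('crank_handle','wrist')[:2]; print([(x['score'],x['at'],onz('wrist',x['at'],.081)) for x in d])
r=cams.regions_of('crank_handle','wrist')[:1]; print([x['rect'] for x in r])
h=cv2.cvtColor(w,cv2.COLOR_RGB2HSV)
p=proj('wrist',[[.5649,.2171,.081],[.609-.0228-.0172,.0747+.1198,.081],[.609-.0236-.0238,.0746+.1653,.081]]); print(p)
for x in p: cv2.circle(w,tuple(np.int32(x)),4,(0,255,0),1)
cv2.imwrite('pics/v7.png',w[:,:,::-1])
E
```

```text
N 1 linear [-4.5 -4.1 -6.5] rot [ 0.34 -0.16 -3.96] | tcp [0.5683 0.2248 0.2085] q [11. 36. 89.  0. 55.  7.] t 27.22 F [ 1.1 -0.2  0. ] gap 60.1
[(0.61, [273.2, 233.9], array([0.5621, 0.2224, 0.081 ]))]
[[260.0, 203.5, 320.3, 289.7]]
[[276.537  241.0684]
 [279.7677 269.5354]
 [274.2579 210.5081]]
```

View pics/v7.png

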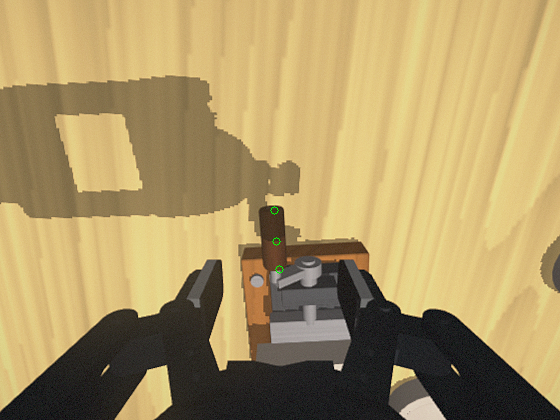

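Emit:
drive_tool:
  linear:
    - [-4.5,-5.5,10]
    - [0,0,20]
    - [0,0,20]
    - [0,0,0]
  rot:
    - [0.3,-0.2,-4]
    - [0,0,0]
    - [0,0,0]
    - [0,0,0]
  hand: [60,60,60,60]

```text
t: 27.7
tcp_pos: [0.5612, 0.2162, 0.1607]
tool_rot: [0.649, 0.761, 0.0, 0.002]
force: [-1.0, -0.5, -0.3]
finger_gap: 0.703
```

```bash
python3 plan.py .563 .2195 .136 98.2 0 1
```

```text
N 1 linear [ 3.   2.3 24.7] rot [0.15 0.15 0.85] | tcp [0.5612 0.2162 0.1607] q [10. 39. 92. -0. 48.  2.] t 27.7 F [-1.  -0.5 -0.3] gap 60.0
```

Emit:
drive_tool:
  linear:
    - [3,2.3,8]
    - [0,0,10]
    - [0,0,7]
    - [0,0,0]
    - [0,0,0]
    - [0,0,0]
    - [0,0,0]
    - [0,0,0]
    - [0,0,0]
    - [0,0,0]
    - [0,0,0]
  rot:
    - [0,0,0.8]
    - [0,0,0]
    - [0,0,0]
    - [0,0,0]
    - [0,0,0]
    - [0,0,0]
    - [0,0,0]
    - [0,0,0]
    - [0,0,0]
    - [0,0,0]
    - [0,0,0]
  hand: [60,60,60,50,40,30,20,15,10,10,10]
  force: 25

```text
t: 28.62
tcp_pos: [0.5642, 0.2189, 0.137]
tool_rot: [0.654, 0.756, 0.002, 0.003]
force: [0.5, -0.5, -0.7]
finger_gap: 0.198
```

```bash
cat > cr.py <<'E'
import sys; from h import *
S=manip.sense(); ax=np.array([.9898,.1424,0]);ay=np.array([-.1424,.9898,0])
d=S['tcp_pos']-[.609,.078,0]; x,y,z=d@ax*1000,d@ay*1000,S['tcp_pos'][2]*1000
zo=float(sys.argv[1]) if len(sys.argv)>1 else 56; xo=float(sys.argv[2]) if len(sys.argv)>2 else 0
print('vise frame x %.1f y %.1f z %.1f'%(x,y,z),'theta %.2f r %.1f'%(np.arctan2(-(x-xo),z-zo-60)%(2*np.pi),np.hypot(x-xo,z-zo-60)),'F',S['force'].round(1),'gap',round(S['finger_gap']*85.4,1),'t',round(S['t'],2),'rot',(R.from_quat(S['tool_rot']).as_matrix().round(3)).tolist())
th=np.arctan2(-(x-xo),z-zo-60)%(2*np.pi)
# rows: chase ideal circle from present point
for dl in np.radians([12,24,36,48,60,72,84,96]):
    t=th+dl; print('%.2f: lin y %.1f z %.1f'%(t,-32*np.sin(t)+xo-x, -(60+zo+32*np.cos(t)-z)),end=' | ')
E
python3 cr.py
```

```text
vise frame x -24.3 y 145.8 z 137.0 theta 0.86 r 32.1 F [ 0.5 -0.5 -0.7] gap 16.9 t 28.62 rot [[-0.144, 0.99, 0.007], [0.99, 0.144, -0.002], [-0.003, 0.007, -1.0]]
1.07: lin y -3.7 z 5.6 | 1.28: lin y -6.3 z 11.7 | 1.49: lin y -7.6 z 18.3 | 1.69: lin y -7.5 z 25.0 | 1.90: lin y -6.0 z 31.5 | 2.11: lin y -3.1 z 37.6 | 2.32: lin y 0.9 z 42.9 | 2.53: lin y 6.0 z 47.3 |
```

Emit:
drive_tool:
  linear:
    - [0,-3.7,5.6]
    - [0,-2.6,6.1]
    - [0,-1.3,6.6]
    - [0,0.1,6.7]
    - [0,1.5,6.5]
    - [0,2.9,6.1]
  rot:
    - [0,0,0]
    - [0,0,0]
    - [0,0,0]
    - [0,0,0]
    - [0,0,0]
    - [0,0,0]
  hand: [10,10,10,10,10,10]

```text
t: 29.12
tcp_pos: [0.5636, 0.2187, 0.1001]
tool_rot: [0.654, 0.756, 0.005, 0.006]
force: [0.9, -0.1, 4.7]
finger_gap: 0.198
```

```bash
python3 cr.py
```

```text
vise frame x -24.8 y 145.8 z 100.1 theta 2.14 r 29.5 F [ 0.9 -0.1  4.7] gap 16.9 t 29.12 rot [[-0.144, 0.989, 0.017], [0.99, 0.144, -0.0], [-0.003, 0.016, -1.0]]
2.35: lin y 2.1 z 6.6 | 2.56: lin y 7.2 z 10.8 | 2.77: lin y 13.2 z 13.9 | 2.98: lin y 19.6 z 15.7 | 3.19: lin y 26.3 z 16.1 | 3.40: lin y 32.9 z 15.1 | 3.61: lin y 39.2 z 12.7 | 3.81: lin y 44.8 z 9.1 |
```

Emit:
drive_tool:
  linear:
    - [0,3.0,5.5]
    - [0,4.6,4.5]
    - [0,5.8,3.2]
    - [0,6.4,1.8]
    - [0,6.7,0.4]
    - [0,6.6,-1.0]
  rot:
    - [-0.3,0,0]
    - [-0.3,0,0]
    - [-0.3,0,0]
    - [0,0,0]
    - [0,0,0]
    - [0,0,0]
  hand: [10,10,10,10,10,10]

```text
t: 29.62
tcp_pos: [0.6002, 0.2235, 0.0883]
tool_rot: [0.654, 0.756, 0.012, 0.012]
force: [-7.6, -1.6, 11.1]
finger_gap: 0.2
```

```bash
python3 cr.py
```

```text
vise frame x 12.0 y 145.2 z 88.3 theta 3.55 r 30.2 F [-7.6 -1.6 11.1] gap 17.1 t 29.62 rot [[-0.144, 0.989, 0.034], [0.99, 0.144, 0.001], [-0.004, 0.034, -0.999]]
3.76: lin y 6.5 z -1.6 | 3.97: lin y 11.6 z -6.1 | 4.18: lin y 15.5 z -11.4 | 4.39: lin y 18.3 z -17.5 | 4.60: lin y 19.8 z -24.1 | 4.81: lin y 19.8 z -30.7 | 5.02: lin y 18.5 z -37.3 | 5.23: lin y 15.8 z -43.4 |
```

Emit:
drive_tool:
  linear:
    - [0,6.2,-2.5]
    - [0,5.1,-4.4]
    - [0,3.9,-5.4]
    - [0,2.8,-6.1]
    - [0,1.5,-6.6]
  rot:
    - [0.5,0,0]
    - [0.5,0,0]
    - [0.5,0,0]
    - [0.4,0,0]
    - [0,0,0]
  hand: [10,10,10,10,10]

```text
t: 30.03
tcp_pos: [0.6184, 0.2261, 0.1028]
tool_rot: [0.655, 0.756, -0.005, -0.002]
force: [5.0, 0.7, -7.0]
finger_gap: 0.2
```

```bash
python3 cr.py
```

```text
vise frame x 30.4 y 145.3 z 102.8 theta 4.30 r 33.2 F [ 5.   0.7 -7. ] gap 17.1 t 30.03 rot [[-0.143, 0.99, -0.009], [0.99, 0.143, -0.004], [-0.003, -0.01, -1.0]]
4.51: lin y 0.9 z -6.8 | 4.72: lin y 1.6 z -13.5 | 4.93: lin y 0.8 z -20.2 | 5.14: lin y -1.3 z -26.5 | 5.35: lin y -4.7 z -32.3 | 5.56: lin y -9.2 z -37.2 | 5.77: lin y -14.7 z -41.1 | 5.98: lin y -20.8 z -43.7 |
```

Emit:
drive_tool:
  linear:
    - [0,0.7,-6.8]
    - [0,0.4,-6.7]
    - [0,-0.8,-6.7]
    - [0,-2.1,-6.3]
  rot:
    - [0,0,0]
    - [0,0,0]
    - [0,0,0]
    - [0,0,0]
  hand: [10,10,10,10]

```text
t: 30.37
tcp_pos: [0.6216, 0.2264, 0.1257]
tool_rot: [0.655, 0.756, -0.001, 0.0]
force: [4.4, 0.4, -3.2]
finger_gap: 0.2
```

```bash
python3 cr.py
```

```text
vise frame x 33.6 y 145.1 z 125.7 theta 4.99 r 35.0 F [ 4.4  0.4 -3.2] gap 17.0 t 30.37 rot [[-0.142, 0.99, -0.001], [0.99, 0.142, -0.002], [-0.002, -0.002, -1.0]]
5.20: lin y -5.4 z -5.4 | 5.41: lin y -9.1 z -10.9 | 5.62: lin y -13.9 z -15.6 | 5.83: lin y -19.6 z -19.1 | 6.04: lin y -25.9 z -21.4 | 6.25: lin y -32.5 z -22.3 | 6.46: lin y -39.2 z -21.9 | 6.67: lin y -45.6 z -20.0 |
```

Emit:
drive_tool:
  linear:
    - [0,-3.0,-6]
    - [0,-3.8,-5.4]
    - [0,0,0]
  rot:
    - [0,0,0]
    - [0,0,0]
    - [0,0,0]
  hand: [10,10,10]

```text
t: 30.62
tcp_pos: [0.6145, 0.2255, 0.1398]
tool_rot: [0.655, 0.756, -0.001, 0.001]
force: [2.3, 0.6, -1.9]
finger_gap: 0.201
```

```bash
python3 cr.py 56 2
```

```text
vise frame x 26.4 y 145.2 z 139.8 theta 5.48 r 34.1 F [ 2.3  0.6 -1.9] gap 17.2 t 30.62 rot [[-0.142, 0.99, 0.0], [0.99, 0.142, -0.002], [-0.002, -0.0, -1.0]]
5.69: lin y -6.7 z -2.8 | 5.90: lin y -12.6 z -5.9 | 6.11: lin y -19.0 z -7.7 | 6.32: lin y -25.7 z -8.2 | 6.53: lin y -32.3 z -7.2 | 6.74: lin y -38.6 z -4.9 | 6.95: lin y -44.2 z -1.4 | 7.16: lin y -49.0 z 3.3 |
```

Emit:
drive_tool:
  linear:
    - [0,-4,-3.5]
    - [0,-4,-3.0]
    - [0,0,0]
  rot:
    - [0,0,0]
    - [0,0,0]
    - [0,0,0]
  hand: [10,10,10]

```text
t: 30.87
tcp_pos: [0.611, 0.2249, 0.1433]
tool_rot: [0.655, 0.756, 0.006, 0.006]
force: [8.3, 2.0, -13.6]
finger_gap: 0.197
```

```bash
python3 cr.py 56 2
```

```text
vise frame x 22.9 y 145.1 z 143.3 theta 5.63 r 34.4 F [  8.3   2.  -13.6] gap 16.8 t 30.87 rot [[-0.142, 0.99, 0.017], [0.99, 0.142, 0.001], [-0.001, 0.017, -1.0]]
5.84: lin y -7.2 z -1.6 | 6.05: lin y -13.5 z -3.8 | 6.26: lin y -20.1 z -4.7 | 6.47: lin y -26.8 z -4.1 | 6.68: lin y -33.2 z -2.2 | 6.89: lin y -39.1 z 1.0 | 7.10: lin y -44.1 z 5.4 | 7.31: lin y -48.2 z 10.7 |
```

Emit:
drive_tool:
  linear:
    - [0,-5,-4]
    - [0,-6,-4.5]
    - [0,-6,-4.5]
    - [0,0,0]
  rot:
    - [0.5,0,0]
    - [0.3,0,0]
    - [0,0,0]
    - [0,0,0]
  hand: [10,10,10,10]

```text
t: 31.2
tcp_pos: [0.6094, 0.2244, 0.1484]
tool_rot: [0.656, 0.754, 0.018, 0.015]
force: [5.9, 1.5, -12.1]
finger_gap: 0.201
```

```bash
python3 cr.py 56 2
```

```text
vise frame x 21.3 y 144.9 z 148.4 theta 5.75 r 37.7 F [  5.9   1.5 -12.1] gap 17.2 t 31.2 rot [[-0.139, 0.989, 0.046], [0.99, 0.139, 0.008], [0.002, 0.047, -0.999]]
5.96: lin y -9.0 z 2.1 | 6.17: lin y -15.5 z 0.6 | 6.37: lin y -22.2 z 0.5 | 6.58: lin y -28.8 z 1.9 | 6.79: lin y -34.9 z 4.5 | 7.00: lin y -40.4 z 8.4 | 7.21: lin y -44.9 z 13.3 | 7.42: lin y -48.3 z 19.0 |
```

Emit:
drive_tool:
  linear:
    - [0,1,4]
    - [0,0,0]
    - [0,0,0]
    - [0,-4,-3]
    - [0,-5,-3.5]
    - [0,0,0]
  rot:
    - [2.5,0,0]
    - [0,0,0]
    - [0,0,0]
    - [0.5,0,0]
    - [0.5,0,0]
    - [0,0,0]
  hand: [10,10,10,10,10,10]
  force: 90

```text
t: 31.7
tcp_pos: [0.6108, 0.2245, 0.1494]
tool_rot: [0.656, 0.754, 0.007, 0.004]
force: [9.2, 2.6, -16.4]
finger_gap: 0.168
```

```bash
python3 cr.py 56 2; python3 - <<'E'
from h import *
t=save('top','t8.png'); s=save('side','s8.png')
cv2.imwrite('pics/v8.png',np.hstack([cv2.resize(t[145:245,125:265],(560,400)),cv2.resize(s[200:340,200:284],(240,400))])[:,:,::-1])
E
```

```text
vise frame x 22.7 y 144.7 z 149.4 theta 5.73 r 39.2 F [  9.2   2.6 -16.4] gap 14.4 t 31.7 rot [[-0.138, 0.99, 0.015], [0.99, 0.138, 0.005], [0.003, 0.015, -1.0]]
5.94: lin y -9.8 z 3.3 | 6.15: lin y -16.3 z 1.7 | 6.36: lin y -23.0 z 1.5 | 6.57: lin y -29.6 z 2.6 | 6.78: lin y -35.8 z 5.2 | 6.99: lin y -41.3 z 8.9 | 7.19: lin y -46.0 z 13.8 | 7.40: lin y -49.5 z 19.5 |
```

View pics/v8.png

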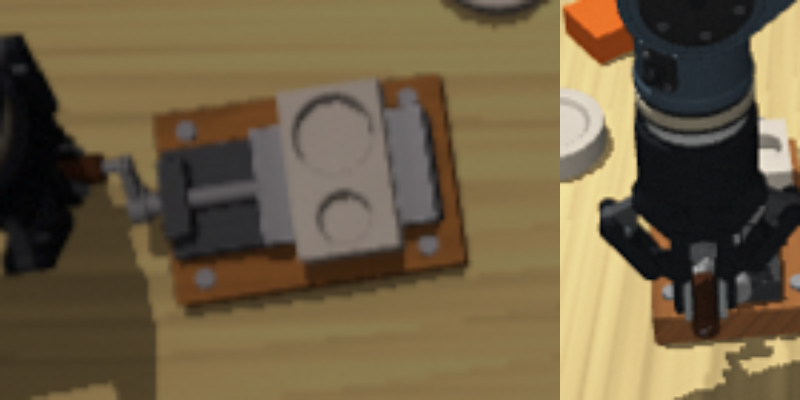

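Emit:
drive_tool:
  linear:
    - [0,0,0]
    - [0,0,0]
    - [0,0,0]
    - [0,0,6]
    - [0,0,6]
    - [0,0,0]
    - [0,0,0]
    - [0,0,0]
    - [0,0,0]
    - [0,0,0]
  rot:
    - [0,0,0]
    - [0,0,0]
    - [0,0,0]
    - [0.9,0,0]
    - [0,0,0]
    - [0,0,0]
    - [0,0,0]
    - [0,0,0]
    - [0,0,0]
    - [0,0,0]
  hand: [30,30,30,30,30,10,10,10,10,10]
  force: 90

```text
t: 32.63
tcp_pos: [0.6132, 0.2252, 0.1382]
tool_rot: [0.656, 0.754, 0.005, 0.002]
force: [3.1, 0.1, 0.7]
finger_gap: 0.178
```

```bash
python3 cr.py 56 2
```

```text
vise frame x 25.1 y 145.1 z 138.2 theta 5.48 r 32.1 F [3.1 0.1 0.7] gap 15.2 t 32.63 rot [[-0.138, 0.99, 0.01], [0.99, 0.138, 0.005], [0.004, 0.011, -1.0]]
5.69: lin y -5.2 z -4.3 | 5.90: lin y -11.1 z -7.4 | 6.11: lin y -17.5 z -9.3 | 6.32: lin y -24.2 z -9.8 | 6.52: lin y -30.8 z -8.9 | 6.73: lin y -37.1 z -6.6 | 6.94: lin y -42.8 z -3.1 | 7.15: lin y -47.6 z 1.6 |
```

Emit:
drive_tool:
  linear:
    - [0,-5,-4]
    - [0,-6,-4]
    - [0,-7,-4]
    - [0,0,0]
  rot:
    - [0.2,0,0]
    - [0.4,0,0]
    - [0.4,0,0]
    - [0,0,0]
  hand: [10,10,10,10]

```text
t: 32.97
tcp_pos: [0.61, 0.2244, 0.1405]
tool_rot: [0.657, 0.754, 0.015, 0.009]
force: [8.6, 4.5, -14.0]
finger_gap: 0.18
```

```bash
python3 cr.py 56 2
```

```text
vise frame x 21.8 y 144.8 z 140.5 theta 5.60 r 31.5 F [  8.6   4.5 -14. ] gap 15.4 t 32.97 rot [[-0.137, 0.99, 0.034], [0.991, 0.137, 0.011], [0.007, 0.035, -0.999]]
5.81: lin y -5.3 z -4.0 | 6.02: lin y -11.6 z -6.4 | 6.23: lin y -18.2 z -7.4 | 6.44: lin y -24.9 z -7.1 | 6.65: lin y -31.3 z -5.3 | 6.86: lin y -37.3 z -2.3 | 7.07: lin y -42.5 z 1.9 | 7.28: lin y -46.7 z 7.2 |
```

Emit:
drive_tool:
  linear:
    - [0,-11,-8]
    - [0,-12,-9]
    - [0,-12,-9]
  rot:
    - [1.5,0,0]
    - [1,0,0]
    - [1,0,0]
  hand: [10,10,10]

```text
t: 33.22
tcp_pos: [0.6013, 0.2222, 0.1485]
tool_rot: [0.657, 0.753, 0.019, 0.01]
force: [44.6, 11.7, -77.4]
finger_gap: 0.176
```

```bash
python3 cr.py 56 2
```

```text
vise frame x 12.9 y 143.8 z 148.5 theta 5.96 r 34.3 F [ 44.6  11.7 -77.4] gap 15.0 t 33.22 rot [[-0.135, 0.99, 0.041], [0.991, 0.135, 0.016], [0.01, 0.042, -0.999]]
6.17: lin y -7.2 z 0.7 | 6.38: lin y -13.9 z 0.6 | 6.59: lin y -20.5 z 2.0 | 6.80: lin y -26.6 z 4.6 | 7.01: lin y -32.1 z 8.5 | 7.22: lin y -36.6 z 13.4 | 7.43: lin y -40.0 z 19.2 | 7.63: lin y -42.1 z 25.5 |
```

That is firm: about 90 N at the handle. Relax, release and lift clear.

Emit:
drive_tool:
  linear:
    - [0,0,0]
    - [0,0,0]
    - [0,0,0]
    - [0,0,0]
    - [0,0,0]
    - [0,0,-15]
    - [0,0,-30]
    - [0,0,-35]
    - [0,0,-35]
    - [0,0,-30]
    - [0,0,0]
    - [0,0,0]
  rot:
    - [0,0,0]
    - [0,0,0]
    - [0,0,0]
    - [0,0,0]
    - [0,0,0]
    - [0,0,0]
    - [0,0,0]
    - [0,0,0]
    - [0,0,0]
    - [0,0,0]
    - [0,0,0]
    - [0,0,0]
  hand: [25,35,45,50,50,50,50,50,50,50,50,50]

```text
t: 34.22
tcp_pos: [0.5871, 0.2195, 0.2938]
tool_rot: [0.657, 0.754, 0.012, 0.003]
force: [0.3, 0.4, -1.3]
finger_gap: 0.586
```

```bash
python3 cr.py 56 2; python3 - <<'E'
from h import *
np.set_printoptions(precision=4,suppress=True)
t=save('top','t9.png'); s=save('side','s9.png'); w=save('wrist','w9.png')
cv2.imwrite('pics/v9.png',np.hstack([cv2.resize(t[145:245,125:265],(420,300)),cv2.resize(s[190:340,200:340],(300,300))])[:,:,::-1])
z={'mould':.065,'vise_jaw':.05,'crank_handle':.088,'disc_mould':0,'bowl':0,'brush':0}
for n in('top','side'):
    cams.snapshot(n)
    for l in z: print(n,l,[(round(d['score'],2),onz(n,d['at'],z[l])) for d in cams.spot_point(l,n)[:3]])
E
```

```text
vise frame x -1.5 y 143.1 z 293.8 theta 0.02 r 177.8 F [ 0.3  0.4 -1.3] gap 50.0 t 34.22 rot [[-0.137, 0.99, 0.021], [0.99, 0.137, 0.014], [0.011, 0.023, -1.0]]
0.23: lin y -3.8 z 146.7 | 0.44: lin y -10.1 z 148.8 | 0.65: lin y -15.8 z 152.3 | 0.86: lin y -20.7 z 156.9 | 1.07: lin y -24.5 z 162.4 | 1.28: lin y -27.1 z 168.5 | 1.49: lin y -28.4 z 175.1 | 1.70: lin y -28.3 z 181.8 | top mould [(0.97, array([ 0.3674, -0.1325,  0.065 ])), (0.8, array([ 0.7118, -0.1767,  0.065 ])), (0.64, array([0.6074, 0.0652, 0.065 ]))]
top vise_jaw [(0.61, array([0.5988, 0.1025, 0.05  ]))]
top crank_handle [(0.8, array([0.6086, 0.2282, 0.088 ]))]
top disc_mould [(0.86, array([ 0.7725, -0.0196,  0.    ]))]
top bowl [(0.87, array([ 0.4569, -0.3854,  0.    ])), (0.28, array([0.6135, 0.1108, 0.    ]))]
top brush [(0.87, array([ 0.6263, -0.4254,  0.    ]))]
side mould [(0.91, array([ 0.3682, -0.0611,  0.065 ])), (0.9, array([0.6097, 0.0631, 0.065 ])), (0.83, array([ 0.7088, -0.1145,  0.065 ]))]
side vise_jaw [(0.76, array([0.6022, 0.0957, 0.05  ]))]
side crank_handle [(0.87, array([0.6097, 0.2373, 0.088 ])), (0.53, array([0.5941, 0.1691, 0.088 ]))]
side disc_mould [(0.92, array([ 0.7639, -0.0114, -0.    ])), (0.63, array([ 0.6132,  0.0353, -0.    ]))]
side bowl []
side brush []
```

View pics/v9.png

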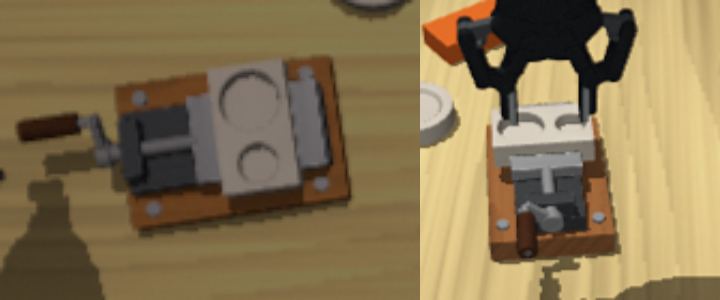

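```bash
python3 -c "
from station import order
print(order.sign_off())"
```

```text
the job is handed in; nothing more can be done
None
```

The mould is turned over and clamped in the vise with its hollows up, and I handed the job in at about 34 s of the 72 s allowed. The hand-in gives no verdict.

**What I did**
- I gripped the white block, stood it on its end on free bench, and regripped it from the hollow side. I then laid it on the vise bed about 1 mm from the centre.
- I cranked from about 0.86 to 5.6 rad. Contact came close to the expected 5.45 rad. I then released the handle and lifted the arm clear.

**Last checks, from the top and side pictures**
- **Mould:** it lies flat with its hollows up, about 0 mm off along the jaws. It sits at y of about −14 mm, where −13 mm is expected when pressed against the fixed jaw.
- **Robot:** it touches nothing; the wrist force reads about 1 N.
- **Other things:** the disc mould is within about 10 mm of where it started in both views. The bowl and brush are within about 5 mm in the top view; the networks did not find them in the last side picture.

**What went less smoothly**
- The handle slipped in the pads at a 25 N grip, so I regripped it at 90 N.
- The last push peaked at about 90 N at the wrist, more than I planned but under the 120 N limit.
- I could not measure the clamping force directly; I judged it from the resistance at the handle and the jaw position.
- In the last side picture the networks again gave the red and orange blocks as moulds. I did not touch either.

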